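# Pack the rocket nose ballast and clear the bench

## Task

Pack the rocket's nose ballast: drop every steel puck on the bench into a pocket of its own in the wooden case, and once they are all in, slide the lid, narrow end first, along the case's grooves until it is fully home against the stop. Clear up the leftover build parts as well: wooden discs into the square tray, brass bars into the long tray. Leave the nose cone, tape measure and glue bottle where they stand.

Things in the scene. Friction and masses are not known exactly. Their poses are not given: they have to be found in the camera images.
- case: Ballast case: fixed wooden block, 128 (x) by 120 (y), upper face 20 above the bench, four round pockets in it. Lid slides in along +x between grooved rails on both sides (x -60 to 68). Origin: on the bench, below where the lid's centre is when home (mm).
- mouth (a point): Middle of the case's open end, on the upper face (case x = -60, z = 20); the upper face goes on before it as a bare apron, 70 wide, to case x = -140, where the lid can be set down. Grooves: side walls 104 apart, groove height 8 (case z 20 to 28); lips over the lid 8 wide, 88 apart, tops at case z = 34 (mm).
- stop (a point): Middle of the stop wall's face at the far end of the grooves (case x = +60, z = 20); wall 8 thick, its top at case z = 34 (mm).
- pocket0 (a point): Centre of a pocket's mouth, on the case's upper face: round pocket 41 dia, 16 deep. Pockets lie at case x = -29 or +18, y = -23.5 or +23.5 (mm).
- pocket1 (a point): Centre of a pocket's mouth, on the case's upper face: round pocket 41 dia, 16 deep. Pockets lie at case x = -29 or +18, y = -23.5 or +23.5 (mm).
- pocket2 (a point): Centre of a pocket's mouth, on the case's upper face: round pocket 41 dia, 16 deep. Pockets lie at case x = -29 or +18, y = -23.5 or +23.5 (mm).
- pocket3 (a point): Centre of a pocket's mouth, on the case's upper face: round pocket 41 dia, 16 deep. Pockets lie at case x = -29 or +18, y = -23.5 or +23.5 (mm).
- lid: Loose lid: plywood plate 120 (x) by 100 (y) by 5 thick, 100 g; its leading 12 at the +x end is only 90 wide. On its middle a dark grip bar, 14 (x) by 44 (y), from 5 to 31 above the underside. Origin: centre of the underside, z up. Fully home: its +x edge meets the stop, origin at case x = 0, z = 20 (mm).
- lid_front (a point): Middle of the lid's narrow leading edge (its +x end), at its underside, 60 from the lid's origin (mm).
- puck0_center (a point): Centre of a bare steel ballast puck, 36 dia x 14 thick, 110 g, lying flat; z is its axis; may be absent (mm).
- puck1_center (a point): Centre of a bare steel ballast puck, 36 dia x 14 thick, 110 g, lying flat; z is its axis; may be absent (mm).
- puck2_center (a point): Centre of a bare steel ballast puck, 36 dia x 14 thick, 110 g, lying flat; z is its axis; may be absent (mm).
- puck3_center (a point): Centre of a bare steel ballast puck, 36 dia x 14 thick, 110 g, lying flat; z is its axis; may be absent (mm).
- disc0_center (a point): Centre of a pale wooden bulkhead disc, 46 dia x 12 thick, 20 g, lying flat; z is its axis; may be absent (mm).
- disc1_center (a point): Centre of a pale wooden bulkhead disc, 46 dia x 12 thick, 20 g, lying flat; z is its axis; may be absent (mm).
- bar0_center (a point): Centre of a square brass standoff bar, 70 (its x axis) x 14 x 14, 110 g, lying flat; may be absent (mm).
- bar1_center (a point): Centre of a square brass standoff bar, 70 (its x axis) x 14 x 14, 110 g, lying flat; may be absent (mm).
- square_tray: Fixed grey open tray, square, 130 x 130 x 30 high outside, walls and floor 4 thick. Origin: centre of its underside (mm).
- long_tray: Fixed grey open tray, long and narrow, 180 (x) x 90 (y) x 30 high outside, walls and floor 4 thick. Origin: centre of its underside (mm).
- nose_cone: Bystander: teal plastic rocket nose cone standing on its base, 54 dia x 95 high, origin under its centre; to be left alone (mm).
- tape_measure: Bystander: steel and yellow tape measure, 70 x 42 x 65 high, origin under its centre; to be left alone (mm).
- glue_bottle: Bystander: white glue bottle, 52 dia x 130 high, origin under its centre; to be left alone (mm).
Mind the look-alikes: they are no part of the job. What is shaped like the part that bears disc1_center but pink is not meant.

How it is judged (in metres and radians):
On the way, in this order (a step that is already met when the one before it is completed fails the run):
1. every puck lies in a pocket of the case, with the lid not yet home (z of puck0_center in the frame of case between 0.007 and 0.0135 m and (horizontal distance between puck0_center and pocket0 below 0.006 m or horizontal distance between puck0_center and pocket1 below 0.006 m or horizontal distance between puck0_center and pocket2 below 0.006 m or horizontal distance between puck0_center and pocket3 below 0.006 m) and z of puck1_center in the frame of case between 0.007 and 0.0135 m and (horizontal distance between puck1_center and pocket0 below 0.006 m or horizontal distance between puck1_center and pocket1 below 0.006 m or horizontal distance between puck1_center and pocket2 below 0.006 m or horizontal distance between puck1_center and pocket3 below 0.006 m) and z of puck2_center in the frame of case between 0.007 and 0.0135 m and (horizontal distance between puck2_center and pocket0 below 0.006 m or horizontal distance between puck2_center and pocket1 below 0.006 m or horizontal distance between puck2_center and pocket2 below 0.006 m or horizontal distance between puck2_center and pocket3 below 0.006 m) and z of puck3_center in the frame of case between 0.007 and 0.0135 m and (horizontal distance between puck3_center and pocket0 below 0.006 m or horizontal distance between puck3_center and pocket1 below 0.006 m or horizontal distance between puck3_center and pocket2 below 0.006 m or horizontal distance between puck3_center and pocket3 below 0.006 m) and not (x of lid_front in the frame of case above 0.056 m and y of lid in the frame of case between -0.005 and 0.005 m and z of lid in the frame of case between 0.017 and 0.025 m and angle between lid's own z axis and vertical below 0.1 rad)), for 0.2 s.
2. the lid is slid home over the pockets (x of lid_front in the frame of case above 0.056 m and y of lid in the frame of case between -0.005 and 0.005 m and z of lid in the frame of case between 0.017 and 0.025 m and angle between lid's own z axis and vertical below 0.1 rad), for 0.2 s.
At the end, for the whole second after the job is handed in: Every puck present lies at the bottom of a pocket, within 6 mm of its centre; the lid lies in the grooves under the lips, its narrow end within 4 mm of the stop; every disc present lies inside the square tray and every bar present inside the long tray; all at rest and released (all of step 2 and z of puck0_center in the frame of case between 0.007 and 0.0135 m and (horizontal distance between puck0_center and pocket0 below 0.006 m or horizontal distance between puck0_center and pocket1 below 0.006 m or horizontal distance between puck0_center and pocket2 below 0.006 m or horizontal distance between puck0_center and pocket3 below 0.006 m) and z of puck1_center in the frame of case between 0.007 and 0.0135 m and (horizontal distance between puck1_center and pocket0 below 0.006 m or horizontal distance between puck1_center and pocket1 below 0.006 m or horizontal distance between puck1_center and pocket2 below 0.006 m or horizontal distance between puck1_center and pocket3 below 0.006 m) and z of puck2_center in the frame of case between 0.007 and 0.0135 m and (horizontal distance between puck2_center and pocket0 below 0.006 m or horizontal distance between puck2_center and pocket1 below 0.006 m or horizontal distance between puck2_center and pocket2 below 0.006 m or horizontal distance between puck2_center and pocket3 below 0.006 m) and z of puck3_center in the frame of case between 0.007 and 0.0135 m and (horizontal distance between puck3_center and pocket0 below 0.006 m or horizontal distance between puck3_center and pocket1 below 0.006 m or horizontal distance between puck3_center and pocket2 below 0.006 m or horizontal distance between puck3_center and pocket3 below 0.006 m) and x of disc0_center in the frame of square_tray between -0.061 and 0.061 m and y of disc0_center in the frame of square_tray between -0.061 and 0.061 m and z of disc0_center in the frame of square_tray between 0 and 0.026 m and x of disc1_center in the frame of square_tray between -0.061 and 0.061 m and y of disc1_center in the frame of square_tray between -0.061 and 0.061 m and z of disc1_center in the frame of square_tray between 0 and 0.026 m and x of bar0_center in the frame of long_tray between -0.086 and 0.086 m and y of bar0_center in the frame of long_tray between -0.041 and 0.041 m and z of bar0_center in the frame of long_tray between 0 and 0.026 m and x of bar1_center in the frame of long_tray between -0.086 and 0.086 m and y of bar1_center in the frame of long_tray between -0.041 and 0.041 m and z of bar1_center in the frame of long_tray between 0 and 0.026 m and linear speed of each of puck0, puck1, puck2, puck3, disc0, disc1, bar0, bar1, lid below 0.02 m/s); the robot touches nothing.
It fails at once if the nose cone is moved more than 30 mm (distance of nose_cone from where it was at the start of the episode above 0.03 m).
It fails at once if the tape measure is moved more than 30 mm (distance of tape_measure from where it was at the start of the episode above 0.03 m).
It fails at once if the glue bottle is moved more than 30 mm (distance of glue_bottle from where it was at the start of the episode above 0.03 m).
Of puck0, puck1, puck2, puck3 only 3 to 4 are there at a start; the rules pass over those that are not, and their reading is None.
Of disc0, disc1, bar0, bar1 only 3 to 4 are there at a start; the rules pass over those that are not, and their reading is None.
At some moment in a run one of puck0, puck1, puck2, puck3, disc0, disc1, bar0, bar1 may be knocked a few centimetres aside while the robot is not near it.
Once in a run the grip may slacken for a moment while it holds something.
It also fails if it takes over 208 s, if anything falls off the work surface, if the arm or the gripper's body presses on something with over 40 N, if the wrist force passes 120 N, or if a joint passes its speed limit or range.

## Robot

A 7-joint arm with a two-finger parallel gripper is mounted at the origin on the work surface. World frame = base frame: x ahead of the robot, y to its left, z up, the work surface at z = 0. Lengths are in mm, angles in rad, forces in N, time in s.
With the tool pointing down it reaches from about 400 to 875 mm from the base axis. Payload 4.4 kg.
Tool frame: the origin (TCP) lies on the centre line of the jaws, within the pads' length; the fingertips stand 14 mm ahead of it and the grasp point (between the pads) lies 5 mm behind it (tips_ahead is the distance from the TCP to the fingertips, in mm); z points along the fingers, y is the line along which they close (so a half turn about z gives the same grasp; the last joint's range is limited). The gripper opens to 85 mm and grips with 20 to 120 N. Pads are 22 mm wide; open, the fingers measure 114 mm over their backs; the gripper's body (76 mm by 85 mm) begins 54 mm behind the grasp point. The pads swing forward as they close: fully open they stand 13 mm farther back than shut.
Start: joints at [1.116, 0.628, 0.038, 1.517, -0.027, 0.996, -0.02], TCP at [246.428, -601.49, 245.313] pointing down, gripper open.
Joint ranges: [-3.06, 3.06], [-0.37, 2.12], [-1.25, 1.32], [0.18, 2.47], [-1.1, 4.24], [0.23, 1.98], [-2.94, 2.94]. Speed limits (rad/s): [2.57, 2.57, 3.14, 3.14, 3.14, 3.14, 3.14].

## Interface

Orientations are given as [roll, pitch, yaw] about the fixed x, y, z axes, in that order (R = Rz(yaw) Ry(pitch) Rx(roll)).
In Python, from cell import * gives the robot as it stands.
- The arm moves only by the tool move_arm, never from a script. Its argument "rows" is text: rows parted by semicolons, each of 7 numbers parted by spaces: the shift along the tool's x, y, z scaled (see below), then the turn, a rotation vector about the tool's x, y, z scaled (see below), then the closure, from -1 (fully open) to 1 (shut). A call has 1 to 12 rows; each row is the pose to reach, as a shift and turn from the pose commanded when the call began, along the tool's axes at that moment; what a row does not reach only later rows make up. The controller multiplies each number of a shift by 0.3 m and each number of a turn by pi/2 rad. A row lasts 1/12 s, in which the tool goes at most 41.7 mm and 7.16 degrees, less where a joint would pass 70% of its speed; a pose out of reach is approached as far as the arm can. A call with a number of a shift or a turn outside -1 to 1 is refused whole. A call with a gripper value outside its range is refused whole. The fingers move at their own pace and stop on an object; the grip force is fixed at half the most. Time passes only in rows, so rows that repeat a pose let the fingers close. It gives the time, the measured TCP pose, the force, the opening and the grip force at its end, in the units of the state.
- read_state(): the state, without advancing time (a new reading comes with each control period).
- get_image(name): name is "scene" or "side" or "wrist"; returns a dict with "img" (384x512x3 uint8, red, green, blue), "vfov" (degrees; the focal length in pixels is half the picture's height over the tangent of half this angle, whatever the lens; pixels are square), "cx", "cy" (the principal point, pixels), "k1" (the pictures are not rectified: a ray, as slopes to the right and down, at radius r is drawn at 1 + k1 r^2 times it, then the intrinsics apply), "extrinsics" (4x4, takes a point from camera to world coordinates); the wrist camera has in their place "T_tool_cam" (4x4, takes a point from camera to tool coordinates, whose origin is the TCP and whose axes are the flange's). Camera axes: x right, y up, looking along -z (the intrinsics and any distortion apply to the point x, -y, -z); pixel columns grow to the right and rows downward; lengths in mm; the calibration is good to about 2 mm. A picture is of the moment at which its call begins: read the wrist's pose just before it. There is no depth.
- finish_job(): hands the job in; it is judged then, once.
The state is a dict: "clock": time; "qpos": joint angles; "qd": joint speeds; "tau": joint torques, N m; "eef_pos": TCP position; "tool_rot": TCP orientation; "force": force on the tool from outside, world axes, zero at the start; "torque": the same for the moment, N m; "width": finger opening in mm; "gripper_force": force on a finger pad.
Only numpy, scipy, OpenCV 4.12 (cv2) and the standard library are available. Lean on these libraries where they do the work, as an engineer would, in place of code of your own. Each camera call takes 0.05 s, during which the arm holds its last target. There are 200 camera calls.

## Working session

There is one attempt and no reset: what is moved stays moved. The work goes in short steps, Python scripts to look and compute and a tool call to move; the robot and the scene stay as the last step left them, time stands still between calls to the robot, and variables do not carry over. Pictures are saved under pics/ and viewed, at most 14 in all, crops included, and the job is handed in when it is done.

Besides the shell and the picture viewer there is one more tool, called after "Request:" as name(argument=value, ...), one argument or row to a line, values as JSON. move_arm: Moves the arm, as the interface text tells. Its arguments: {"type":"object","properties":{"rows":{"type":"string"}},"required":["rows"]}

```bash
mkdir -p pics; ls; python3 - <<'E'
from cell import *
import cv2,pickle
s=read_state();print(s)
d={}
for n in("scene","side","wrist"):
    g=get_image(n);d[n]=g;cv2.imwrite(f"pics/{n}0.png",cv2.resize(g["img"][:,:,::-1],(800,600),interpolation=cv2.INTER_CUBIC))
    print(n,{k:v for k,v in g.items() if k!="img"})
pickle.dump((s,d),open("v0.pkl","wb"))
E
```

```text
pics
{'clock': 0.0, 'qpos': array([ 1.11619731,  0.6293537 ,  0.03845391,  1.51835236, -0.0269829 ,
        0.99626704, -0.01998073]), 'qd': array([-3.34011793e-04,  5.25476287e-04,  1.15529304e-03,  1.49298864e-03,
        1.48118493e-04, -2.47498654e-05,  1.52106442e-03]), 'tau': array([-1.06757245e-03, -5.63406086e+01,  1.22678373e+00, -1.93443471e+01,
        1.12503703e-02,  1.04643137e-02, -1.44940930e-05]), 'eef_pos': array([ 246.19709253, -600.94349721,  244.38936298]), 'tool_rot': array([-3.13973112e+00,  4.57994224e-05,  3.88818319e-01]), 'force': array([ 0.5484139 ,  0.05070844, -0.47571315]), 'torque': array([-0.01554073,  0.00741983,  0.02997116]), 'gripper_force': 0.0, 'width': 85.25699189561107}
scene {'vfov': 51.99136347971515, 'cx': 257.58995372628334, 'cy': 188.3399392632037, 'k1': -0.00266363429878359, 'extrinsics': array([[ 8.32922721e-01, -3.89936617e-01,  3.92669295e-01,
         1.02599693e+03],
       [ 5.53322776e-01,  5.75830871e-01, -6.01874334e-01,
        -7.29279713e+02],
       [ 8.58173957e-03,  7.18587673e-01,  6.95383427e-01,
         8.44736344e+02]
[... 326 characters left out ...]
7.72952960e-01,  6.25207485e-01,
         5.95478885e+02],
       [-1.07922201e-02,  6.29758729e-01,  7.76715824e-01,
         8.15891050e+02],
       [ 0.00000000e+00,  0.00000000e+00,  0.00000000e+00,
         1.00000000e+00]])}
wrist {'vfov': 68.24770402049558, 'cx': 251.73952235023103, 'cy': 190.7000303141001, 'k1': -0.025350220085085536, 'T_tool_cam': array([[ 3.30228089e-04,  9.65321343e-01,  2.61064353e-01,
         6.61208559e+01],
       [ 9.99999505e-01, -7.36124550e-05, -9.92737036e-04,
         5.50041115e-01],
       [-9.39092661e-04,  2.61064551e-01, -9.65320889e-01,
        -1.28894512e+02],
       [ 0.00000000e+00,  0.00000000e+00,  0.00000000e+00,
         1.00000000e+00]])}
```

View pics/scene0.png

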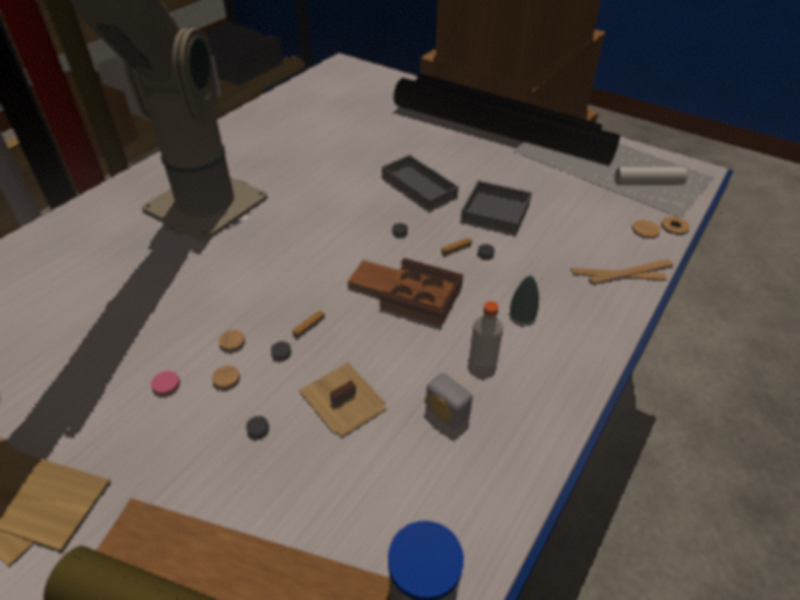

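View pics/side0.png

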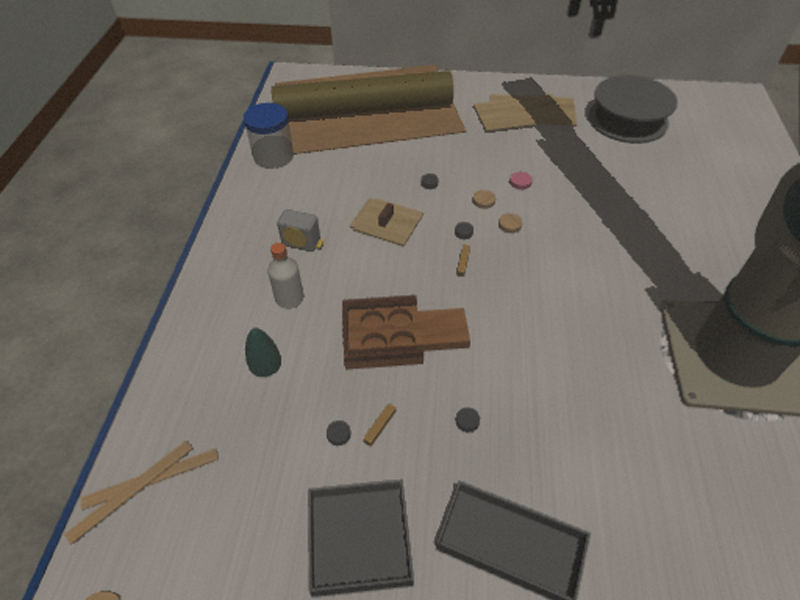

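Seen: 4 dark pucks (scene px 400,230; 486,251; 281,351; 258,427), two pale discs (231,340; 226,377), two bars (457,246; 309,324), lid (343,398), case with its apron toward the robot. Look-alikes are the pink disc (165,383), the far disc and ring (646,228; 675,225), and the wooden sticks (620,270). None of these are wanted. Next I triangulate.

```bash
cat > h.py <<'E'
import numpy as np,cv2
from scipy.spatial.transform import Rotation as R
def K(g):
    f=g["img"].shape[0]/2/np.tan(np.radians(g["vfov"]/2)); return f
def E(g,s=None):
    if "extrinsics" in g: return g["extrinsics"]
    T=np.eye(4);T[:3,:3]=R.from_euler("xyz",s["tool_rot"]).as_matrix();T[:3,3]=s["eef_pos"];return T@g["T_tool_cam"]
def ray(g,px,s=None):          # px in the native 512x384 picture
    f=K(g);d=np.array([(px[0]-g["cx"])/f,(px[1]-g["cy"])/f]);u=d.copy()
    for _ in range(20):u=d/(1+g["k1"]*(u@u))
    T=E(g,s);return T[:3,3],T[:3,:3]@np.array([u[0],-u[1],-1.])
def onz(g,px,z,s=None):
    o,d=ray(g,px,s);return o+d*(z-o[2])/d[2]
def proj(g,P,s=None):
    T=np.linalg.inv(E(g,s));c=T[:3,:3]@np.asarray(P,float)+T[:3,3];u=np.array([c[0],-c[1]])/-c[2]
    u=u*(1+g["k1"]*(u@u));return u*K(g)+[g["cx"],g["cy"]]
def tri(rays):
    A=np.zeros((3,3));b=np.zeros(3)
    for o,d in rays:
        d=d/np.linalg.norm(d);M=np.eye(3)-np.outer(d,d);A+=M;b+=M@o
    p=np.linalg.solve(A,b);return p,max(np.linalg.norm(np.cross(p-o,d/np.linalg.norm(d))) for o,d in rays)
def v(p,sc=1.5625):return (np.array(p)+.5)/sc-.5
E
cat > m0.py <<'E'
import pickle;from h import *
s,d=pickle.load(open("v0.pkl","rb"));S,D=d["scene"],d["side"]
pts={ # name:(scene px, side px) in 800x600 picture
"pA":((400,228),(467,418)),"pB":((486,250),(338,431)),"pC":((281,348),(464,229)),"pD":((257,425),(430,179)),
"d1":((231,338),(511,221)),"d2":((226,375),(484,197)),"pink":((165,381),(521,179)),
"b1":((457,244),(380,423)),"b2":((309,322),(463,259)),
"lidbartop":((342,388),(386,209)),
"lid_a":((301,394),(351,221)),"lid_b":((348,365),(366,198)),"lid_c":((384,402),(423,215)),"lid_d":((344,434),(406,244)),
"glue":((491,307),(279,250)),"cone":((528,277),(260,331))}
for n,(a,b) in pts.items():
    p,e=tri([ray(S,v(a)),ray(D,v(b))]);print(n,p.round(0),round(e,1), onz(S,v(a),14)[:2].round(0),onz(D,v(b),14)[:2].round(0))
E
python3 m0.py; python3 - <<'E'
import pickle,cv2,numpy as np
s,d=pickle.load(open("v0.pkl","rb"))
a=d["scene"]["img"][155:215,215:305,::-1];b=d["side"]["img"][180:242,210:310,::-1]
c=[cv2.resize(i,(800,int(800*i.shape[0]/i.shape[1])//1),interpolation=cv2.INTER_CUBIC)[:600] for i in(a,b)]
c=[cv2.resize(x,(480,298)) for x in (a,b)]
cv2.imwrite("pics/case0.png",np.vstack(c))
E
```

```text
pA [433. 163.  11.] 1.3 [436. 161.] [432. 164.]
pB [624. 204.  10.] 1.5 [627. 200.] [622. 205.]
pC [ 450. -245.   12.] 1.5 [ 453. -245.] [ 449. -244.]
pD [ 527. -388.   12.] 2.1 [ 530. -388.] [ 525. -388.]
d1 [ 359. -277.   12.] 1.5 [ 363. -278.] [ 358. -275.]
d2 [ 413. -343.   12.] 1.7 [ 416. -344.] [ 411. -341.]
pink [ 335. -409.   10.] 1.5 [ 340. -410.] [ 335. -406.]
b1 [563. 185.  11.] 2.0 [567. 183.] [561. 186.]
b2 [ 449. -166.   10.] 1.4 [ 453. -169.] [ 448. -164.]
lidbartop [ 605. -266.   32.] 1.4 [ 597. -255.] [ 606. -286.]
lid_a [ 618. -286.   20.] 65.5 [ 548. -303.] [ 671. -245.]
lid_b [ 626. -249.   81.] 13.9 [ 575. -210.] [ 651. -315.]
lid_c [ 596. -245.    8.] 70.5 [ 672. -239.] [ 531. -276.]
lid_d [ 586. -280.  -88.] 22.7 [ 655. -325.] [ 557. -192.]
glue [755. -49. 124.] 1.8 [715.  56.] [ 795. -153.]
cone [760.  90.  89.] 3.6 [737. 173.] [784.  36.]
```

View pics/case0.png

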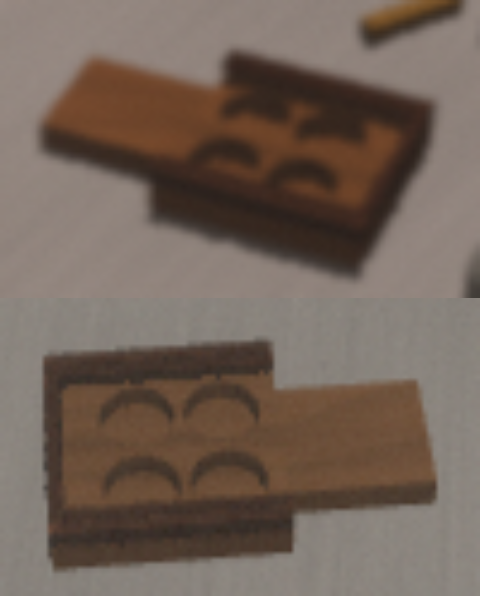

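The scene crop shows the case with its stop to the world +x (right) and the apron to the robot. The side crop shows the same thing mirrored, with all four pockets empty. I'll move to where the wrist camera can see the near cluster.

Request:
move_arm(
  rows="0.97 -0.578 -0.18 0 0 -0.7525 -1;0.97 -0.578 -0.18 0 0 -0.7525 -1;0.97 -0.578 -0.18 0 0 -0.7525 -1;0.97 -0.578 -0.18 0 0 -0.7525 -1;0.97 -0.578 -0.18 0 0 -0.7525 -1;0.97 -0.578 -0.18 0 0 -0.7525 -1;0.97 -0.578 -0.18 0 0 -0.7525 -1;0.97 -0.578 -0.18 0 0 -0.7525 -1;0.97 -0.578 -0.18 0 0 -0.7525 -1;0.97 -0.578 -0.18 0 0 -0.7525 -1;0.97 -0.578 -0.18 0 0 -0.7525 -1;0.97 -0.578 -0.18 0 0 -0.7525 -1",
)

```text
clock: 1.15
eef_pos: [449.5, -331.1, 299.0]
tool_rot: [-3.141, -0.0, 1.568]
force: [0.2, -0.8, 0.2]
width: 85.2
gripper_force: 0.0
```

```bash
cat > snap.py <<'E'
import sys,pickle,cv2
from cell import *
n,cam=sys.argv[1],(sys.argv[2] if len(sys.argv)>2 else "wrist")
s=read_state();g=get_image(cam);pickle.dump((s,g),open(n+".pkl","wb"))
cv2.imwrite(f"pics/{n}.png",cv2.resize(g["img"][:,:,::-1],(800,600),interpolation=cv2.INTER_CUBIC))
print(s["clock"],s["eef_pos"].round(1),s["tool_rot"].round(3),s["qpos"].round(2))
E
python3 snap.py w1
```

```text
1.15 [ 449.5 -331.1  299. ] [-3.141 -0.     1.568] [ 0.79  0.45 -0.31  1.7   0.16  1.01  0.43]
```

View pics/w1.png

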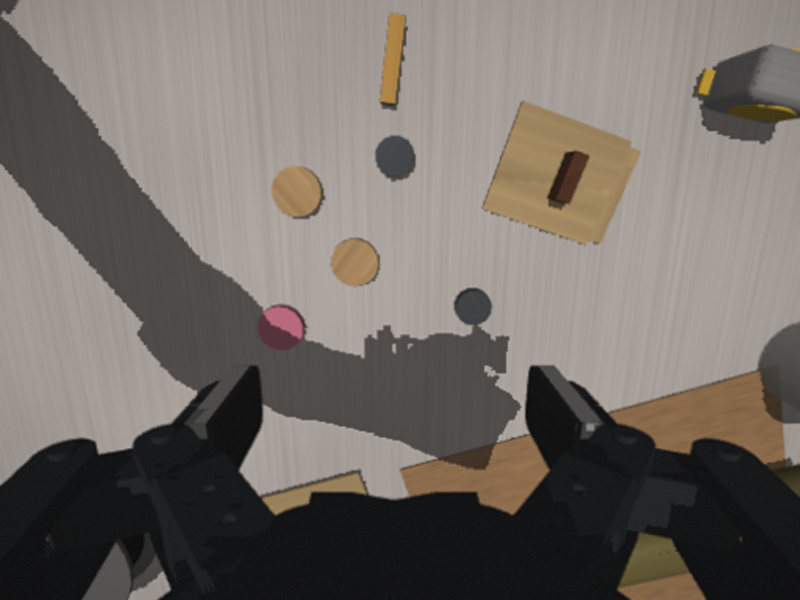

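The wrist view shows both pale discs (297,191; 355,261), the pink look-alike (281,328), pucks at (395,156) and (472,305), a bar at (393,60), and the lid with its narrow end to the right (620,196) and its grip at (568,178). Next I look at the case and trays.

Request:
move_arm(
  rows="1 0.2 0 0 0 0 -1;1 0.2 0 0 0 0 -1;1 0.2 0 0 0 0 -1;1 0.2 0 0 0 0 -1;1 0.2 0 0 0 0 -1;1 0.2 0 0 0 0 -1;1 0.2 0 0 0 0 -1;1 0.2 0 0 0 0 -1;1 0.2 0 0 0 0 -1;1 0.2 0 0 0 0 -1;1 0.2 0 0 0 0 -1",
)

```text
clock: 2.12
eef_pos: [509.7, -32.8, 299.0]
tool_rot: [-3.141, 0.001, 1.567]
force: [0.8, -0.5, 1.1]
width: 85.2
gripper_force: 0.0
```

```bash
python3 snap.py w2
```

```text
2.1167 [509.7 -32.8 299. ] [-3.141e+00  1.000e-03  1.567e+00] [ 0.28  0.39 -0.38  1.82  0.17  0.97 -0.17]
```

Request:
move_arm(
  rows="0.8 0 0 0 0 0 -1;0.8 0 0 0 0 0 -1;0.8 0 0 0 0 0 -1;0.8 0 0 0 0 0 -1;0.8 0 0 0 0 0 -1;0.8 0 0 0 0 0 -1;0.8 0 0 0 0 0 -1;0.8 0 0 0 0 0 -1;0.8 0 0 0 0 0 -1",
)

```text
clock: 2.92
eef_pos: [510.6, 206.8, 298.9]
tool_rot: [-3.141, 0.002, 1.568]
force: [0.3, -0.5, 0.9]
width: 85.3
gripper_force: 0.0
```

```bash
python3 snap.py w3; python3 - <<'E'
import pickle;from h import *
s,g=pickle.load(open("w1.pkl","rb"))
f=lambda n,p,z:print(n,onz(g,v(p),z,s)[:2].round(1))
for n,p,z in [("pC",(395,155),14),("pD",(472,305),14),("d1",(297,191),12),("d2",(355,261),12),("b2top",(398,14),14),("b2bot",(388,102),14),
 ("lidTL",(522,101),5),("lidBL",(484,208),5),("lidTR",(639,150),5),("lidBR",(600,243),5),("bar_top_t",(581,152),31),("bar_top_b",(558,194),31)]:f(n,p,z)
E
```

```text
2.9167 [510.6 206.8 298.9] [-3.141e+00  2.000e-03  1.568e+00] [-0.16  0.45 -0.41  1.72  0.21  1.02 -0.65]
pC [ 451.5 -245.5]
pD [ 526.3 -385.1]
d1 [ 361.7 -276.6]
d2 [ 413.3 -341.8]
b2top [ 454.1 -132.9]
b2bot [ 445.5 -201.4]
lidTL [ 564.5 -199.1]
lidBL [ 535.1 -292.8]
lidTR [ 675.3 -240.2]
lidBR [ 649.  -325.8]
bar_top_t [ 611.2 -243.7]
bar_top_b [ 594.5 -279. ]
```

View pics/w2.png

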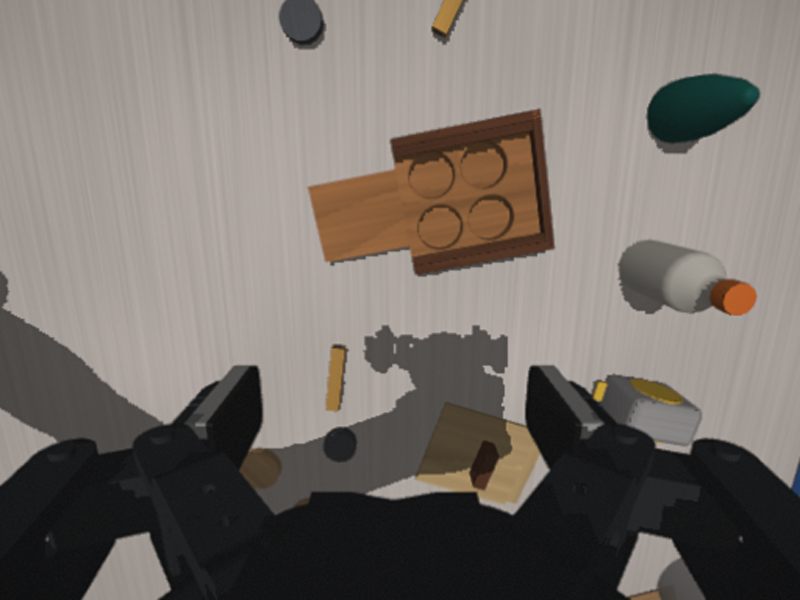

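View pics/w3.png

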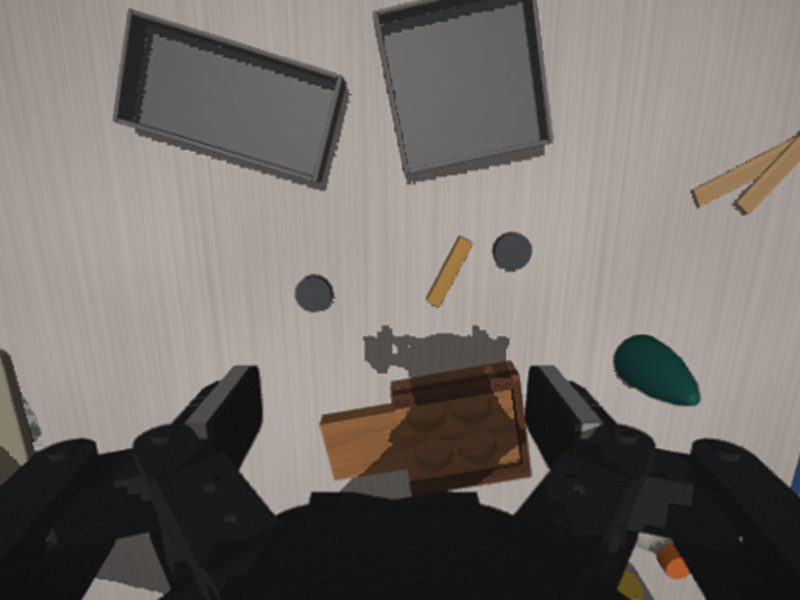

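The second view shows the case pockets at (431,175), (484,164), (439,228) and (490,217). The third shows the trays at (231,98) and (463,88), pucks at (314,292) and (512,250), and a bar at (450,272). I'll fit the poses now.

```bash
cat > m1.py <<'E'
import pickle;from h import *
L=lambda n:pickle.load(open(n+".pkl","rb"))
def fit(model,meas):
    A,B=np.array(model,float),np.array(meas);a,b=A.mean(0),B.mean(0);X=(A-a).T@(B-b)
    th=np.arctan2(X[0,1]-X[1,0],X[0,0]+X[1,1]);c,q=np.cos(th),np.sin(th);Rm=np.array([[c,-q],[q,c]])
    t=b-Rm@a;return t,th,np.abs(A@Rm.T+t-B).max()
s2,g2=L("w2");s3,g3=L("w3");s1,g1=L("w1")
d=pickle.load(open("v0.pkl","rb"))[1];S,D=d["scene"],d["side"]
P2=[(431,175.5),(484,164.5),(439.5,228),(490,217)];M=[(-29,23.5),(18,23.5),(-29,-23.5),(18,-23.5)]
print("case w2",fit(M,[onz(g2,v(p),20,s2)[:2] for p in P2]))
# apron corners + rails top corners
Q=[((308,186),(-140,35),20),((331,262),(-140,-35),20),((391,140),(-60,60),34),((539,110),(68,60),34),((553,246),(68,-60),34),((416,267),(-60,-60),34)]
print("case rails",fit([q[1] for q in Q],[onz(g2,v(q[0]),q[2],s2)[:2] for q in Q]))
Q3=[((320,423),(-140,35),20),((391,382),(-60,60),34),((515,362),(68,60),34),((530,472),(68,-60),34)]
print("case w3",fit([q[1] for q in Q3],[onz(g3,v(q[0]),q[2],s3)[:2] for q in Q3]))
side=lambda p:v((210+(p[0]+.5)/4.8-.5,180+(p[1]-298+.5)/4.8-.5),1.0)
for n,p2,ps in [("apron+35",(308,186),(435,499)),("apron-35",(331,262),(417,381))]:
    print(n,[x for x in tri([ray(g2,v(p2),s2),ray(D,side(ps))])])
Lp=[(522,101),(484,208),(639,150),(600,243)];Lm=[(-60,50),(-60,-50),(60,45),(60,-45)]
print("lid",fit(Lm,[onz(g1,v(p),5,s1)[:2] for p in Lp]))
for n,p,z in [("pA",(314,291),14),("pB",(512,249),14),("b1a",(467,238),14),("b1b",(431,304),14)]:
    print(n,onz(g3,v(p),z,s3)[:2].round(1))
T=[((380,14),0,0),((536,-8),0,0)]
for n,c in [("long",[(130,11),(344,77),(320,184),(115,121)]),("square front",[(407,177),(551,142),(376,14)])]:
    print(n,[onz(g3,v(p),30,s3)[:2].round(0).tolist() for p in c])
E
python3 m1.py
```

```text
case w2 (array([576.53608194,  17.14174257]), np.float64(0.1899165062633108), np.float64(0.6622452925845437))
case rails (array([577.96138054,  18.71556688]), np.float64(0.19414055305161648), np.float64(6.266088345707878))
case w3 (array([576.17293065,  26.01287316]), np.float64(0.20177741101769137), np.float64(7.408317087421963))
apron+35 [array([430.81447889,  25.61016043,   4.42329444]), np.float64(0.015744856414649337)]
apron-35 [array([447.46086961, -44.44265282,  16.74525197]), np.float64(3.7011355562042536)]
lid (array([ 605.99651115, -264.46139403]), np.float64(-0.3119345490372002), np.float64(1.5987490323639122))
pA [434.3 166.8]
pB [622.8 207. ]
b1a [579.9 217.5]
b1b [547.4 153.3]
long [[300.0, 404.0], [471.0, 353.0], [447.0, 267.0], [275.0, 321.0]]
square front [[523.0, 273.0], [646.0, 302.0], [498.0, 399.0]]
```

```bash
cat > go.py <<'E'
import sys
from cell import *;from h import *
def go(x,y,z,yaw):
    s=read_state();Rc=R.from_euler("xyz",s["tool_rot"]);d=Rc.inv().apply(np.array([x,y,z])-s["eef_pos"])
    t=(Rc.inv()*R.from_euler("xyz",[np.pi,0,yaw])).as_rotvec()
    print("shift",(d/300).round(3),"turn",(t/(np.pi/2)).round(3),"rows>=",round(max(np.linalg.norm(d)/41.7,np.degrees(np.linalg.norm(t))/7.16),1),"clock",round(s["clock"],1))
if __name__=="__main__":go(*map(float,sys.argv[1:5]))
E
cat > det.py <<'E'
# ring fit: det.py r z x y [win]  -> centre of a circle radius r at height z near x,y in the wrist picture
import sys
from cell import *;from h import *
from scipy.optimize import minimize
def sample(img,g,P,s):
    px=np.array([proj(g,p,s) for p in P]).astype(np.float32)
    return cv2.remap(img,px[:,0].reshape(-1,1),px[:,1].reshape(-1,1),cv2.INTER_LINEAR)[:,0]
def score(img,g,s,c,r,z):
    a=np.linspace(0,2*np.pi,60,endpoint=False);u=np.c_[np.cos(a),np.sin(a)]
    mk=lambda q:np.c_[np.array(c)+u*q,np.full(60,z)]
    d=np.linalg.norm(sample(img,g,mk(r+1.3),s)-sample(img,g,mk(r-1.3),s),axis=1)
    return np.minimum(d,60).mean()
def det(g,s,r,z,c,win=25):
    img=g["img"].astype(np.float32);c=np.array(c,float)
    for step in (4,1,.3):
        k=np.arange(-win,win+.1,step);G=[(score(img,g,s,c+[i,j],r,z),i,j) for i in k for j in k]
        m=max(G);c=c+m[1:];win=step*1.3
    return c,m[0]
if __name__=="__main__":
    r,z,x,y=map(float,sys.argv[1:5]);win=float(sys.argv[5]) if len(sys.argv)>5 else 20
    s=read_state();g=get_image("wrist");import pickle;pickle.dump((s,g),open("last.pkl","wb"))
    c,m=det(g,s,r,z,(x,y),win);print("centre",c.round(1),"score",round(float(m),1))
E
python3 - <<'E'
import pickle;from det import *
L=lambda n:pickle.load(open(n+".pkl","rb"))
for n,k,r,z,c in [("pA","w3",18,14,(434,166)),("pB","w3",18,14,(623,207)),("pC","w1",18,14,(451,-245)),("pD","w1",18,14,(526,-385)),("d1","w1",23,12,(361,-276)),("d2","w1",23,12,(413,-342))]:
    s,g=L(k);print(n,det(g,s,r,z,c,12))
s,g=L("w2");img=g["img"].astype(np.float32);M=[(-29,23.5),(18,23.5),(-29,-23.5),(18,-23.5)]
def f(q):
    c,t=np.cos(q[2]),np.sin(q[2]);return -sum(score(img,g,s,(q[0]+c*a-t*b,q[1]+t*a+c*b),20.5,20) for a,b in M)
b=min((minimize(f,[576.5+i,17.1+j,.19],method="Nelder-Mead",options=dict(initial_simplex=[[576.5+i,17.1+j,.19],[578+i,17+j,.19],[576+i,19+j,.19],[576+i,17+j,.21]])) for i in(-1,1) for j in(-1,1)),key=lambda m:m.fun);print(b.x,b.fun/4)
from go import go;go(434,165,110,1.76)
E
```

```text
pA (array([434.7, 164. ]), np.float32(60.0))
pB (array([622.4, 204.7]), np.float32(60.0))
pC (array([ 451.4, -248.3]), np.float32(59.006794))
pD (array([ 526.7, -386.9]), np.float32(58.921165))
d1 (array([ 361. , -276.6]), np.float32(52.81616))
d2 (array([ 413.1, -342.7]), np.float32(56.198765))
[5.77208813e+02 1.75494782e+01 1.84194181e-01] -34.652339935302734
shift [-0.138 -0.255  0.63 ] turn [-0.     0.001 -0.123] rows>= 5.0 clock 3.0
```

Request:
move_arm(
  rows="-0.138 -0.255 0.63 0 0 -0.122 -1;-0.138 -0.255 0.63 0 0 -0.122 -1;-0.138 -0.255 0.63 0 0 -0.122 -1;-0.138 -0.255 0.63 0 0 -0.122 -1;-0.138 -0.255 0.63 0 0 -0.122 -1;-0.138 -0.255 0.63 0 0 -0.122 -1;-0.138 -0.255 0.63 0 0 -0.122 -1;-0.138 -0.255 0.63 0 0 -0.122 -1",
)

```text
clock: 3.63
eef_pos: [435.4, 167.5, 111.3]
tool_rot: [3.139, -0.0, 1.76]
force: [2.1, 1.6, 0.2]
width: 85.8
gripper_force: 0.0
```

```bash
sed -i 's/minimum(d,60)/minimum(d,130)/' det.py; python3 det.py 18 14 434 165 15; python3 -c "
import pickle,cv2
s,g=pickle.load(open('last.pkl','rb'));print(s['eef_pos'],s['tool_rot'])
cv2.imwrite('pics/h1.png',g['img'][:,:,::-1])"
```

```text
centre [432.  164.4] score 127.3
[435.41483609 167.52320488 111.27126407] [ 3.13906681e+00 -2.24080721e-04  1.76015763e+00]
```

View pics/h1.png

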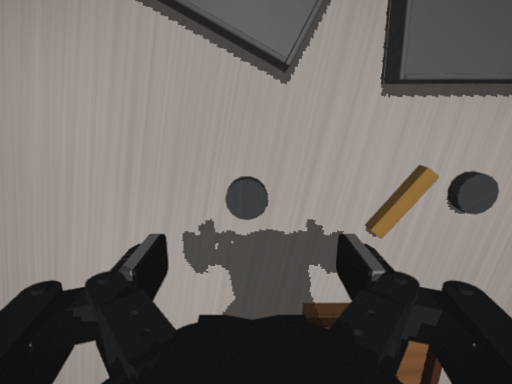

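Puck pA is at (246,198), just ahead of the jaws' shadow. I'll grasp it.

Request:
move_arm(
  rows="-0.008 -0.013 0.2 0 0 0 -1;-0.008 -0.013 0.29 0 0 0 -1;-0.008 -0.013 0.308 0 0 0 -1;-0.008 -0.013 0.308 0 0 0 -1;-0.008 -0.013 0.308 0 0 0 1;-0.008 -0.013 0.308 0 0 0 1;-0.008 -0.013 0.308 0 0 0 1;-0.008 -0.013 0.308 0 0 0 1;-0.008 -0.013 0.308 0 0 0 1;-0.008 -0.013 0.308 0 0 0 1",
)

```text
clock: 4.52
eef_pos: [431.4, 165.3, 19.8]
tool_rot: [3.138, -0.0, 1.762]
force: [-0.2, -0.6, 12.8]
width: 33.1
gripper_force: 58.4
```

```bash
python3 det.py 18 14 432 164 8; python3 -c "
from cell import *;s=read_state();print(s['eef_pos'],s['width'],s['gripper_force'],s['force'])
import math
a=1.757-math.pi/2;c,q=math.cos(a),math.sin(a)
for x,y in[(-29,23.5),(18,23.5),(-29,-23.5),(18,-23.5)]:print(577+c*x-q*y,17.4+q*x+c*y)
"; python3 go.py 544 33 110 1.757
```

```text
centre [430.  166.3] score 64.3
[431.43114189 165.28323806  19.79269757] 33.15084752600085 58.36271524429321 [-0.26402661 -0.41868849 12.25190716]
544.1507462642352 35.12502550078116
590.3383102387266 43.826113599534075
552.8518343629881 -11.06253847371029
599.0393983374796 -2.3614503749573785
shift [-0.504  0.286 -0.3  ] turn [ 0.002 -0.     0.003] rows>= 4.7 clock 4.6
```

Request:
move_arm(
  rows="0 0 -0.06 0 0 0 1;0 0 -0.15 0 0 0 1;0 0 -0.28 0 0 0 1;0 0 -0.3 0 0 0 1;0 0 -0.3 0 0 0 1",
)

```text
clock: 4.98
eef_pos: [432.0, 165.4, 110.6]
tool_rot: [3.135, -0.002, 1.761]
force: [-0.8, 0.6, -0.6]
width: 32.9
gripper_force: 60.0
```

```bash
python3 snap.py g1; python3 -c "
from cell import *;s=read_state();print(s['eef_pos'],s['width'],s['gripper_force'],s['force'])
import cv2;i=cv2.imread('pics/g1.png')[280:560,180:620];cv2.imwrite('pics/g1c.png',cv2.resize(i,(792,504)))"
```

```text
4.9833 [432.  165.4 110.6] [ 3.135e+00 -2.000e-03  1.761e+00] [-0.11  0.63 -0.46  2.15  0.59  0.48 -0.84]
[431.04130871 164.70081121 109.05768129] 33.04253047258898 59.949901700019836 [ 0.29891664 -0.14408725 -0.1700438 ]
```

View pics/g1c.png

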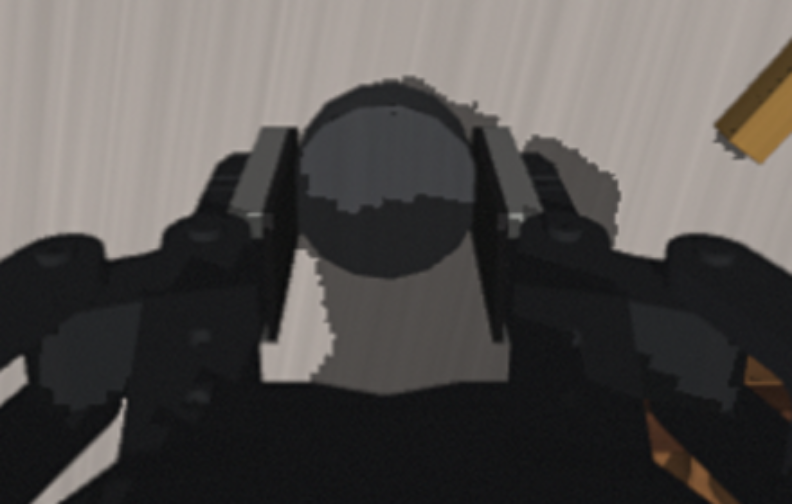

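The puck is held level and central in the jaws (crop 387,180). Next I measure the case from close by.

Request:
move_arm(
  rows="-0.717 0.388 -0.065 0 0 0.003 1;-0.717 0.388 -0.065 0 0 0.003 1;-0.717 0.388 -0.065 0 0 0.003 1;-0.717 0.388 -0.065 0 0 0.003 1;-0.717 0.388 -0.065 0 0 0.003 1;-0.717 0.388 -0.065 0 0 0.003 1;-0.717 0.388 -0.065 0 0 0.003 1;-0.717 0.388 -0.065 0 0 0.003 1;-0.717 0.388 -0.065 0 0 0.003 1",
)

```text
clock: 5.78
eef_pos: [583.9, -23.6, 125.7]
tool_rot: [-3.138, -0.001, 1.758]
force: [-0.6, 0.9, -0.9]
width: 32.7
gripper_force: 60.0
```

```bash
python3 snap.py c1; cat > m2.py <<'E'
import pickle,sys;from det import *
s,g=pickle.load(open(sys.argv[1]+".pkl","rb"));img=g["img"].astype(np.float32);M=[(-29,23.5),(18,23.5),(-29,-23.5),(18,-23.5)]
def f(q,z=20):
    c,t=np.cos(q[2]),np.sin(q[2]);return -sum(score(img,g,s,(q[0]+c*a-t*b,q[1]+t*a+c*b),20.5,z) for a,b in M)
for z in (16,20,24):
    b=min((minimize(f,[577+i,17+j,.187],args=(z,),method="Nelder-Mead",options=dict(initial_simplex=[[577+i,17.+j,.187],[580+i,17+j,.187],[577+i,20+j,.187],[577+i,17+j,.21]])) for i in(-3,0,3) for j in(-3,0,3)),key=lambda m:m.fun);print(z,b.x.round(3),b.fun/4)
e=s["eef_pos"];print("held",det(g,s,18,e[2]-5.8,e[:2],8))
E
python3 m2.py c1
```

```text
5.7833 [583.9 -23.6 125.7] [-3.138e+00 -1.000e-03  1.758e+00] [ 0.34  0.75 -0.56  1.8   0.55  0.76 -0.32]
16 [5.75465e+02 1.62610e+01 1.86000e-01] -63.56431579589844
20 [5.7653e+02 1.7328e+01 1.8700e-01] -71.96566009521484
24 [5.76359e+02 1.80800e+01 1.83000e-01] -67.51033020019531
held (array([583.26386183, -25.32692282]), np.float32(74.22678))
```

View pics/c1.png

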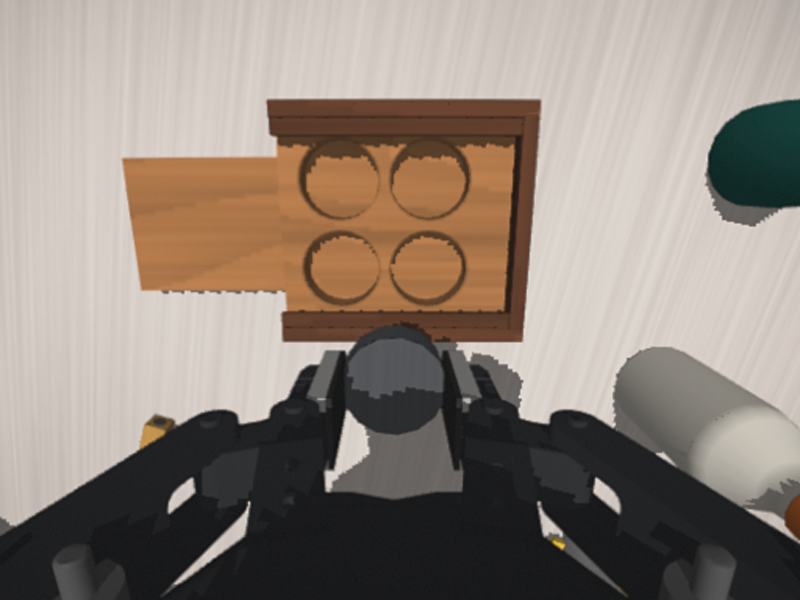

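The close view shows four clear pockets (340,180; 430,180; 342,268; 428,268), and the fit puts the case at (576.5, 17.3) with yaw 0.187. Placing puck A in pocket (-29, +23.5).

```bash
python3 go.py 544.2 36.7 60 1.758;python3 go.py 544.2 36.7 35 1.758
```

```text
shift [ 0.219 -0.092  0.221] turn [-0.002 -0.001  0.001] rows>= 2.3 clock 5.8
shift [ 0.219 -0.091  0.304] turn [-0.002 -0.001  0.001] rows>= 2.8 clock 5.8
```

Request:
move_arm(
  rows="0.219 -0.092 0.15 -0.002 0 0 1;0.219 -0.092 0.22 -0.002 0 0 1;0.219 -0.092 0.22 -0.002 0 0 1;0.219 -0.092 0.22 -0.002 0 0 1;0.219 -0.092 0.27 -0.002 0 0 1;0.219 -0.092 0.29 -0.002 0 0 1;0.219 -0.092 0.304 -0.002 0 0 1;0.219 -0.092 0.304 -0.002 0 0 1",
)

```text
clock: 6.5
eef_pos: [545.4, 35.3, 35.9]
tool_rot: [3.14, -0.0, 1.758]
force: [-1.4, 0.9, -2.2]
width: 32.7
gripper_force: 60.0
```

Request:
move_arm(
  rows="0 0 0 0 0 0 -0.15;0 0 0 0 0 0 -0.15;0 0 0 0 0 0 -0.15;0 0 -0.1 0 0 0 -0.15;0 0 -0.2 0 0 0 -1;-0.1 0 -0.3 0 0 0 -1;-0.22 0 -0.3 0 0 0 -1;-0.22 0 -0.3 0 0 0 -1",
)

```text
clock: 7.17
eef_pos: [560.6, -39.3, 128.2]
tool_rot: [3.135, 0.008, 1.747]
force: [-0.6, -1.0, -0.3]
width: 85.5
gripper_force: 0.0
```

```bash
python3 det.py 18 18 543.6 35 8; python3 -c "
from cell import *
for i in range(4):
    s=read_state();print(s['eef_pos'],s['tool_rot'])"; python3 go.py 622 204 110 1.758
```

```text
centre [546.3  33.4] score 71.5
[559.25781977 -35.75157137 127.32770019] [3.13653332 0.00422902 1.74907864]
[559.25781977 -35.75157137 127.32770019] [3.13653332 0.00422902 1.74907864]
[559.25781977 -35.75157137 127.32770019] [3.13653332 0.00422902 1.74907864]
[559.25781977 -35.75157137 127.32770019] [3.13653332 0.00422902 1.74907864]
shift [0.75  0.347 0.056] turn [ 0.003  0.003 -0.006] rows>= 6.0 clock 7.2
```

```bash
python3 snap.py c2; python3 - <<'E'
import pickle;from det import *
s,g=pickle.load(open("c2.pkl","rb"))
for z in (12,18,24,30):print(z,det(g,s,18,z,(544,35),8))
E
python3 m2.py c2; python3 go.py 622 204 110 1.758; python3 go.py 622 204 110 1.758
```

```text
7.2167 [559.3 -35.8 127.3] [3.137 0.004 1.749] [ 0.37  0.72 -0.56  1.87  0.57  0.71 -0.34]
12 (array([546. ,  33.7]), np.float32(63.022))
18 (array([546.4,  33.4]), np.float32(69.954094))
24 (array([546.4,  33.4]), np.float32(69.97734))
30 (array([545.,  33.]), np.float32(70.45769))
16 [5.76847e+02 1.70170e+01 1.85000e-01] -59.1485481262207
20 [5.76603e+02 1.75090e+01 1.89000e-01] -69.19679260253906
24 [5.76173e+02 1.80780e+01 1.89000e-01] -65.54315185546875
held (array([550.95781977, -34.45157137]), np.float32(40.453484))
shift [0.738 0.35  0.056] turn [ 0.003  0.001 -0.003] rows>= 5.9 clock 7.3
shift [0.738 0.35  0.056] turn [ 0.003  0.001 -0.003] rows>= 5.9 clock 7.3
```

```bash
python3 -c "
import cv2;i=cv2.imread('pics/c2.png')[120:330,250:530];cv2.imwrite('pics/c2c.png',cv2.resize(i,(640,480),interpolation=cv2.INTER_CUBIC))"
```

```text
(no output)
```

View pics/c2c.png

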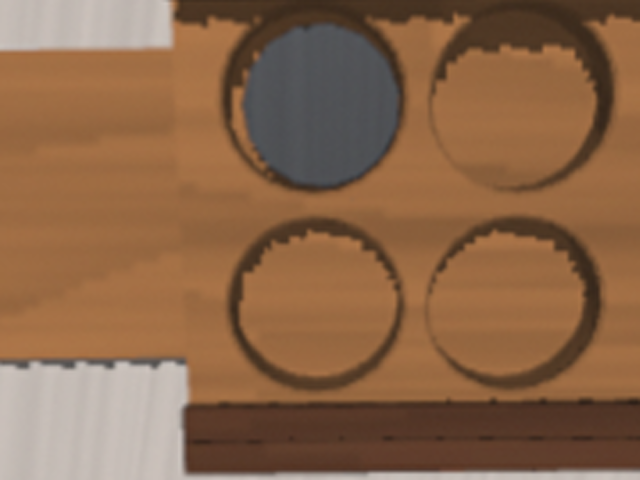

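Puck A is in its pocket (crop 322,105), against one side but within tolerance. On to puck B.

Request:
move_arm(
  rows="0.738 0.35 0.056 0.003 0 -0.003 -1;0.738 0.35 0.056 0.003 0 -0.003 -1;0.738 0.35 0.056 0.003 0 -0.003 -1;0.738 0.35 0.056 0.003 0 -0.003 -1;0.738 0.35 0.056 0.003 0 -0.003 -1;0.738 0.35 0.056 0.003 0 -0.003 -1;0.738 0.35 0.056 0.003 0 -0.003 -1;0.738 0.35 0.056 0.003 0 -0.003 -1;0.738 0.35 0.056 0.003 0 -0.003 -1;0.738 0.35 0.056 0.003 0 -0.003 -1",
)

```text
clock: 8.1
eef_pos: [619.8, 205.6, 109.4]
tool_rot: [-3.139, 0.002, 1.761]
force: [0.5, -0.1, 0.0]
width: 85.5
gripper_force: 0.0
```

```bash
cat > pk.py <<'E'
# pk.py r z x y yaw ztcp [win]: measure ring, print the shift down to the grasp
import sys
from det import *;from go import go
r,z,x,y,yaw,zt=map(float,sys.argv[1:7]);win=float(sys.argv[7]) if len(sys.argv)>7 else 15
s=read_state();g=get_image("wrist");c,m=det(g,s,r,z,(x,y),win)
print("eef",s["eef_pos"].round(1),"qd",abs(s["qd"]).max().round(3),"centre",c.round(1),"score",round(float(m),1));go(c[0],c[1],zt,yaw)
E
python3 pk.py 18 14 622 204 1.758 19
```

```text
eef [619.8 205.6 109.4] qd 0.016 centre [623.4 205.7] score 129.1
shift [-0.001  0.012  0.302] turn [-0.001  0.001  0.002] rows>= 2.2 clock 8.2
```

Request:
move_arm(
  rows="-0.001 0.012 0.2 0 0 0.002 -1;-0.001 0.012 0.29 0 0 0.002 -1;-0.001 0.012 0.302 0 0 0.002 -1;-0.001 0.012 0.302 0 0 0.002 -1;-0.001 0.012 0.302 0 0 0.002 1;-0.001 0.012 0.302 0 0 0.002 1;-0.001 0.012 0.302 0 0 0.002 1;-0.001 0.012 0.302 0 0 0.002 1;-0.001 0.012 0.302 0 0 0.002 1;-0.001 0.012 0.302 0 0 0.002 1",
)

```text
clock: 8.98
eef_pos: [624.2, 207.8, 20.8]
tool_rot: [3.141, 0.0, 1.759]
force: [-0.9, -0.8, 6.7]
width: 32.7
gripper_force: 59.0
```

Request:
move_arm(
  rows="0 0 -0.1 0 0 0 1;0 0 -0.2 0 0 0 1;-0.25 -0.1 -0.2 0 0 0 1;-0.509 -0.21 -0.2 0 0 0 1;-0.509 -0.21 -0.2 0 0 0 1;-0.509 -0.21 -0.2 0 0 0 1;-0.509 -0.21 -0.2 0 0 0 1;-0.509 -0.21 -0.2 0 0 0 1;-0.509 -0.21 -0.2 0 0 0 1;-0.509 -0.21 -0.2 0 0 0 1;-0.509 -0.21 -0.2 0 0 0 1",
)

```text
clock: 9.9
eef_pos: [590.6, 48.0, 79.5]
tool_rot: [-3.141, -0.001, 1.762]
force: [-0.2, 0.3, -1.4]
width: 32.8
gripper_force: 60.0
```

```bash
cat > pl.py <<'E'
# pl.py px py (case frame) [ztcp] [zoff]: where is the held puck, shift needed to put it over the pocket
import sys
from det import *;from go import go
px,py=float(sys.argv[1]),float(sys.argv[2]);zt=float(sys.argv[3]) if len(sys.argv)>3 else 35
c,q=np.cos(.187),np.sin(.187);P=np.array([576.5+c*px-q*py,17.4+q*px+c*py])
s=read_state();g=get_image("wrist");e=s["eef_pos"]
h,m=det(g,s,18,e[2]-5.3,e[:2],6);off=h-e[:2]
print("eef",e.round(1),"qd",abs(s["qd"]).max().round(3),"w",round(s["width"],1),"held off",off.round(1),round(float(m),1),"pocket",P.round(1))
go(*(P-off),zt,1.758)
E
python3 pl.py 18 23.5
```

```text
eef [590.6  48.   79.5] qd 0.006 w 32.8 held off [2.  2.1] 56.5 pocket [589.8  43.8]
shift [-0.018 -0.013  0.148] turn [-0.001 -0.     0.002] rows>= 1.1 clock 9.9
```

Request:
move_arm(
  rows="-0.008 -0.002 0.05 0 0 0.001 1;-0.008 -0.002 0.05 0 0 0.001 1;-0.008 -0.002 0.08 0 0 0.001 1;-0.008 -0.002 0.11 0 0 0.001 1;-0.008 -0.002 0.13 0 0 0.001 1;-0.008 -0.002 0.148 0 0 0.001 1;-0.008 -0.002 0.148 0 0 0.001 1",
)

```text
clock: 10.53
eef_pos: [589.9, 44.2, 34.1]
tool_rot: [-3.14, -0.001, 1.758]
force: [0.0, 1.5, -2.3]
width: 32.9
gripper_force: 60.1
```

Request:
move_arm(
  rows="0 0 0 0 0 0 -0.15;0 0 0 0 0 0 -0.15;0 0 0 0 0 0 -0.15;0 0 -0.1 0 0 0 -0.15;0 0 -0.2 0 0 0 -1;0.2 0 -0.253 0 0 0 -1;0.3 0 -0.253 0 0 0.1 -1;0.479 0.001 -0.253 0 0 0.418 -1;0.479 0.001 -0.253 0 0 0.418 -1;0.479 0.001 -0.253 0 0 0.418 -1;0.479 0.001 -0.253 0 0 0.418 -1;0.479 0.001 -0.253 0 0 0.418 -1",
)

```text
clock: 11.53
eef_pos: [563.8, 185.4, 111.3]
tool_rot: [-3.141, 0.001, 1.098]
force: [0.5, -0.8, -0.4]
width: 85.5
gripper_force: 0.0
```

Request:
move_arm(
  rows="0 0 0 0 0 0 -1;0 0 0 0 0 0 -1;0 0 0 0 0 0 -1",
)

```text
clock: 11.78
eef_pos: [564.0, 184.2, 110.8]
tool_rot: [-3.14, 0.001, 1.102]
force: [0.1, 0.3, 0.4]
width: 85.3
gripper_force: 0.0
```

```bash
cat > bar.py <<'E'
# bar.py x y zt : find the brass bar (orange blob, top face z=14) near x,y and the shift to grasp it
import sys,pickle
from cell import *;from h import *;from go import go
x,y,zt=map(float,sys.argv[1:4])
s=read_state();g=get_image("wrist");pickle.dump((s,g),open("last.pkl","wb"))
hsv=cv2.cvtColor(g["img"],cv2.COLOR_RGB2HSV);m=cv2.inRange(hsv,(10,110,60),(28,255,255))
n,lab,st,cen=cv2.connectedComponentsWithStats(m);p=proj(g,(x,y,14),s)
i=min((k for k in range(1,n) if 300<st[k][4]<8000),key=lambda k:np.linalg.norm(cen[k]-p))
yy,xx=np.nonzero(lab==i);W=np.array([onz(g,(a,b),11,s)[:2] for a,b in zip(xx,yy)],np.float32)
(c,wh,an)=cv2.minAreaRect(W);th=np.radians(an if wh[0]>wh[1] else an+90);th=(th+np.pi/2)%np.pi-np.pi/2
print("eef",s["eef_pos"].round(1),"px",cen[i].round(0),"area",st[i][4],"bar",np.round(c,1),np.round(wh,1),"dir",round(th,3))
cur=s["tool_rot"][2];yw=min((th+k*np.pi for k in(-1,0,1)),key=lambda q:abs(q-cur));print("yaw",round(yw,3));go(c[0],c[1],zt,yw)
E
python3 bar.py 563 185 19
```

```text
eef [564.  184.2 110.8] px [251. 193.] area 1297 bar [563.7 184.2] [70.8 13.9] dir 1.108
yaw 1.108
shift [-0.    -0.001  0.306] turn [-0.001  0.001 -0.004] rows>= 2.2 clock 11.8
```

Request:
move_arm(
  rows="0 -0.001 0.2 0 0 -0.004 -1;0 -0.001 0.29 0 0 -0.004 -1;0 -0.001 0.308 0 0 -0.004 -1;0 -0.001 0.308 0 0 -0.004 -1;0 -0.001 0.308 0 0 -0.004 1;0 -0.001 0.308 0 0 -0.004 1;0 -0.001 0.308 0 0 -0.004 1;0 -0.001 0.308 0 0 -0.004 1;0 -0.001 0.308 0 0 -0.004 1;0 -0.001 0.308 0 0 -0.004 1;0 -0.001 0.308 0 0 -0.004 1",
)

```text
clock: 12.75
eef_pos: [564.1, 185.0, 19.6]
tool_rot: [3.141, 0.0, 1.107]
force: [-0.7, -0.4, 6.3]
width: 11.8
gripper_force: 60.1
```

Request:
move_arm(
  rows="0 0 -0.1 0 0 0 1;0 0 -0.25 0 0 0 1;0.191 -0.663 -0.25 0 0 0.891 1;0.191 -0.663 -0.25 0 0 0.891 1;0.191 -0.663 -0.25 0 0 0.891 1;0.191 -0.663 -0.25 0 0 0.891 1;0.191 -0.663 -0.25 0 0 0.891 1;0.191 -0.663 -0.25 0 0 0.891 1;0.191 -0.663 -0.25 0 0 0.891 1;0.191 -0.663 -0.25 0 0 0.891 1;0.191 -0.663 -0.25 0 0 0.891 1;0.191 -0.663 -0.25 0 0 0.891 1",
)

```text
clock: 13.75
eef_pos: [410.9, 325.3, 93.8]
tool_rot: [3.141, 0.001, -0.148]
force: [-0.5, 0.1, -0.5]
width: 11.8
gripper_force: 59.2
```

Request:
move_arm(
  rows="0 0 0 0 0 0 1;0 0 0 0 0 0 1;0 0 0 0 0 0 1",
)

```text
clock: 14.0
eef_pos: [411.1, 325.1, 93.7]
tool_rot: [3.141, 0.002, -0.139]
force: [-0.7, -0.2, -1.0]
width: 11.7
gripper_force: 59.2
```

```bash
python3 snap.py t1;python3 go.py 411.3 324.6 38 -0.29
```

```text
14.0 [411.1 325.1  93.7] [ 3.141e+00  2.000e-03 -1.390e-01] [-0.75  0.68  0.04  1.99 -0.06  0.47 -2.37]
shift [0.001 0.001 0.185] turn [0.    0.001 0.095] rows>= 1.3 clock 14.1
```

View pics/t1.png

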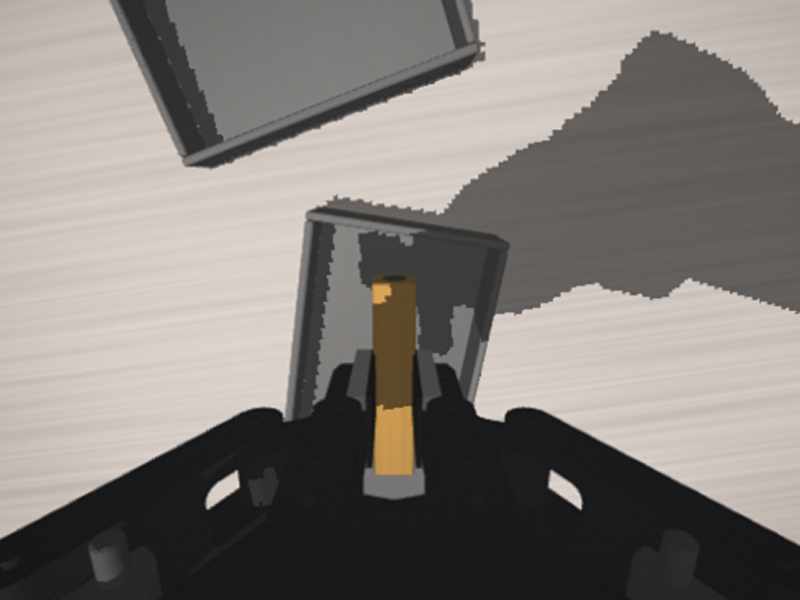

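The bar hangs over the long tray (393,380), so I lower and release it. Then I head for the second bar.

Request:
move_arm(
  rows="0 0 0.1 0 0 0.096 1;0 0 0.185 0 0 0.096 1;0 0 0.185 0 0 0.096 1;0 0 0.185 0 0 0.096 1;0 0 0.185 0 0 0.096 0.3;0 0 0.185 0 0 0.096 0.3;0 0 0.185 0 0 0.096 0.3;0 0 0.1 0 0 0.096 0.3;0 0 -0.06 0 0 0.096 0;0 0 -0.06 0 0 0.096 -1;0 0 -0.06 0 0 0.096 -1",
)

```text
clock: 14.97
eef_pos: [413.3, 326.7, 115.1]
tool_rot: [-3.136, -0.003, -0.293]
force: [0.5, -0.9, -0.6]
width: 65.2
gripper_force: 0.0
```

Request:
move_arm(
  rows="0.295 0.767 0 0 0 -0.55 -1;0.295 0.767 0 0 0 -0.55 -1;0.295 0.767 0 0 0 -0.55 -1;0.295 0.767 0 0 0 -0.55 -1;0.295 0.767 0 0 0 -0.55 -1;0.295 0.767 0 0 0 -0.55 -1;0.295 0.767 0 0 0 -0.55 -1;0.295 0.767 0 0 0 -0.55 -1",
)

```text
clock: 15.63
eef_pos: [429.1, 75.9, 111.1]
tool_rot: [-3.141, 0.003, 0.567]
force: [0.4, 0.7, 0.3]
width: 85.5
gripper_force: 0.0
```

Request:
move_arm(
  rows="-0.394 0.722 0 0 0 -0.553 -1;-0.394 0.722 0 0 0 -0.553 -1;-0.394 0.722 0 0 0 -0.553 -1;-0.394 0.722 0 0 0 -0.553 -1;-0.394 0.722 0 0 0 -0.553 -1;-0.394 0.722 0 0 0 -0.553 -1;-0.394 0.722 0 0 0 -0.553 -1;-0.394 0.722 0 0 0 -0.553 -1;-0.394 0.722 0 0 0 -0.553 -1;-0.394 0.722 0 0 0 -0.553 -1;-0.394 0.722 0 0 0 -0.553 -1",
)

```text
clock: 16.55
eef_pos: [447.3, -164.7, 111.7]
tool_rot: [-3.14, -0.0, 1.441]
force: [-0.0, 0.6, -0.5]
width: 85.0
gripper_force: 0.0
```

```bash
python3 bar.py 450 -167 18.5
```

```text
eef [ 447.3 -164.7  111.7] px [254. 195.] area 1284 bar [ 449.1 -166.7] [70.4 13.2] dir 1.437
yaw 1.437
shift [-0.005  0.007  0.311] turn [-0.001  0.     0.003] rows>= 2.2 clock 16.6
```

Request:
move_arm(
  rows="-0.005 0.007 0.2 0 0 0.003 -1;-0.005 0.007 0.29 0 0 0.003 -1;-0.005 0.007 0.311 0 0 0.003 -1;-0.005 0.007 0.311 0 0 0.003 -1;-0.005 0.007 0.311 0 0 0.003 1;-0.005 0.007 0.311 0 0 0.003 1;-0.005 0.007 0.311 0 0 0.003 1;-0.005 0.007 0.311 0 0 0.003 1;-0.005 0.007 0.311 0 0 0.003 1;-0.005 0.007 0.311 0 0 0.003 1;-0.005 0.007 0.2 0 0 0.003 1;-0.005 0.007 0.06 0 0 0.003 1",
)

```text
clock: 17.6
eef_pos: [446.6, -168.1, 92.2]
tool_rot: [-3.134, -0.001, 1.435]
force: [1.3, -1.0, -0.6]
width: 11.6
gripper_force: 60.8
```

Request:
move_arm(
  rows="0.84 -0.18 0 0 0 0.55 1;0.84 -0.18 0 0 0 0.55 1;0.84 -0.18 0 0 0 0.55 1;0.84 -0.18 0 0 0 0.55 1;0.84 -0.18 0 0 0 0.55 1;0.84 -0.18 0 0 0 0.55 1;0.84 -0.18 0 0 0 0.55 1;0.84 -0.18 0 0 0 0.55 1",
)

```text
clock: 18.27
eef_pos: [429.4, 93.0, 93.6]
tool_rot: [-3.14, -0.001, 0.575]
force: [0.7, -0.4, -0.1]
width: 11.8
gripper_force: 60.8
```

Request:
move_arm(
  rows="0.201 -0.889 0 0 0 0.55 1;0.201 -0.889 0 0 0 0.55 1;0.201 -0.889 0 0 0 0.55 1;0.201 -0.889 0 0 0 0.55 1;0.201 -0.889 0 0 0 0.55 1;0.201 -0.889 0 0 0 0.55 1;0.201 -0.889 0 0 0 0.55 1;0.201 -0.889 0 0 0 0.55 1;0.201 -0.889 0 0 0 0.55 1;0.201 -0.889 0 0 0 0.55 1;0.201 -0.889 0 0 0 0.55 1;0.201 -0.889 0 0 0 0.55 1",
)

```text
clock: 19.27
eef_pos: [337.3, 343.3, 93.4]
tool_rot: [3.14, 0.001, -0.296]
force: [-1.0, -0.6, -1.9]
width: 12.0
gripper_force: 60.8
```

```bash
python3 go.py 334.7 347.4 38 -0.29; python3 -c "
from cell import *;print(read_state()['qpos'],read_state()['width'])"
```

```text
shift [-0.012 -0.011  0.185] turn [ 0.001  0.001 -0.004] rows>= 1.3 clock 19.3
[-0.92484021  0.64923667  0.10676597  2.1094783  -0.17014967  0.3928181
 -2.54890795] 11.966978303244556
```

Request:
move_arm(
  rows="-0.012 -0.011 0.1 0 0 0 1;-0.012 -0.011 0.185 0 0 0 1;-0.012 -0.011 0.185 0 0 0 1;-0.012 -0.011 0.185 0 0 0 1;-0.012 -0.011 0.185 0 0 0 0.3;-0.012 -0.011 0.185 0 0 0 0.3;-0.012 -0.011 0.185 0 0 0 0.3;-0.012 -0.011 0.1 0 0 0 0.3;-0.012 -0.011 -0.06 0 0 0 0;-0.012 -0.011 -0.06 0 0 0 -1;-0.012 -0.011 -0.06 0 0 0 -1",
)

```text
clock: 20.18
eef_pos: [335.4, 351.3, 114.6]
tool_rot: [-3.135, -0.002, -0.293]
force: [-0.1, -0.4, -0.2]
width: 65.1
gripper_force: 0.0
```

Request:
move_arm(
  rows="0.618 0.848 0 0 0 -0.652 -1;0.618 0.848 0 0 0 -0.652 -1;0.618 0.848 0 0 0 -0.652 -1;0.618 0.848 0 0 0 -0.652 -1;0.618 0.848 0 0 0 -0.652 -1;0.618 0.848 0 0 0 -0.652 -1;0.618 0.848 0 0 0 -0.652 -1;0.618 0.848 0 0 0 -0.652 -1;0.618 0.848 0 0 0 -0.652 -1",
)

```text
clock: 20.93
eef_pos: [438.6, 45.8, 110.6]
tool_rot: [3.141, 0.003, 0.725]
force: [0.4, -0.3, 0.4]
width: 85.6
gripper_force: 0.0
```

Request:
move_arm(
  rows="-0.636 0.759 0 0 0 -0.652 -1;-0.636 0.759 0 0 0 -0.652 -1;-0.636 0.759 0 0 0 -0.652 -1;-0.636 0.759 0 0 0 -0.652 -1;-0.636 0.759 0 0 0 -0.652 -1;-0.636 0.759 0 0 0 -0.652 -1;-0.636 0.759 0 0 0 -0.652 -1;-0.636 0.759 0 0 0 -0.652 -1;-0.636 0.759 0 0 0 -0.652 -1;-0.636 0.759 0 0 0 -0.652 -1;-0.636 0.759 0 0 0 -0.652 -1;-0.636 0.759 0 0 0 -0.652 -1",
)

```text
clock: 21.93
eef_pos: [448.0, -242.1, 111.4]
tool_rot: [-3.14, -0.001, 1.757]
force: [0.4, 0.6, -0.2]
width: 85.5
gripper_force: 0.0
```

```bash
python3 pk.py 18 14 451 -247 1.758 19 40
```

```text
eef [ 448.  -242.1  111.4] qd 0.011 centre [ 450.4 -244.6] score 128.0
shift [-0.009  0.007  0.308] turn [-0.001 -0.    -0.001] rows>= 2.2 clock 22.0
```

Request:
move_arm(
  rows="-0.009 0.007 0.2 0 0 0 -1;-0.009 0.007 0.29 0 0 0 -1;-0.009 0.007 0.308 0 0 0 -1;-0.009 0.007 0.308 0 0 0 -1;-0.009 0.007 0.308 0 0 0 1;-0.009 0.007 0.308 0 0 0 1;-0.009 0.007 0.308 0 0 0 1;-0.009 0.007 0.308 0 0 0 1;-0.009 0.007 0.308 0 0 0 1;-0.009 0.007 0.308 0 0 0 1;-0.009 0.007 0.2 0 0 0 1;-0.009 0.007 0.108 0 0 0 1",
)

```text
clock: 22.98
eef_pos: [449.3, -246.5, 79.7]
tool_rot: [-3.138, -0.001, 1.755]
force: [-0.3, -0.7, -0.6]
width: 32.6
gripper_force: 60.1
```

Request:
move_arm(
  rows="0.707 0.481 0 0 0 0 1;0.707 0.481 0 0 0 0 1;0.707 0.481 0 0 0 0 1;0.707 0.481 0 0 0 0 1;0.707 0.481 0 0 0 0 1;0.707 0.481 0 0 0 0 1;0.707 0.481 0 0 0 0 1;0.707 0.481 0 0 0 0 1;0.707 0.481 0 0 0 0 1;0.707 0.481 0 0 0 0 1",
)

```text
clock: 23.82
eef_pos: [552.4, -13.8, 78.7]
tool_rot: [-3.139, 0.001, 1.753]
force: [-0.5, -0.6, -0.8]
width: 32.5
gripper_force: 60.3
```

```bash
python3 snap.py c3; python3 pl.py -29 -23.5; python3 go.py 552.8 -9.3 34.5 1.758; python3 - <<'E'
import pickle;from det import *
s,g=pickle.load(open("c3.pkl","rb"))
for c in ((543.6,35.1),(589.8,43.9)):print(det(g,s,18,18,c,5))
E
```

```text
23.8167 [552.4 -13.8  78.7] [-3.139e+00  1.000e-03  1.753e+00] [ 0.33  0.79 -0.56  1.91  0.69  0.64 -0.49]
eef [552.5 -14.1  78.7] qd 0.007 w 32.7 held off [-1.7  2.4] 80.5 pocket [552.4 -11.1]
shift [0.001 0.006 0.146] turn [-0.002  0.001 -0.004] rows>= 1.0 clock 23.9
shift [0.016 0.004 0.147] turn [-0.002  0.001 -0.004] rows>= 1.1 clock 23.9
(array([540.7,  33.1]), np.float32(70.17553))
(array([589.5,  40.9]), np.float32(84.9464))
```

Request:
move_arm(
  rows="0.001 0.006 0.05 0 0 -0.003 1;0.001 0.006 0.05 0 0 -0.003 1;0.001 0.006 0.08 0 0 -0.003 1;0.001 0.006 0.11 0 0 -0.003 1;0.001 0.006 0.13 0 0 -0.003 1;0.001 0.006 0.145 0 0 -0.003 1;0.001 0.006 0.145 0 0 -0.003 1;0.001 0.006 0.145 0 0 -0.003 1",
)

```text
clock: 24.58
eef_pos: [554.7, -11.1, 34.9]
tool_rot: [-3.14, -0.0, 1.76]
force: [0.3, -0.2, -0.9]
width: 32.4
gripper_force: 60.3
```

Request:
move_arm(
  rows="-0.004 0 0 0 0 0 1;-0.004 0 0 0 0 0 1;-0.004 0 0 0 0 0 -0.15;-0.004 0 0 0 0 0 -0.15;-0.004 0 0 0 0 0 -0.15;0 0 -0.1 0 0 0 -0.15;0 0 -0.2 0 0 0 -1;-0.1 0 -0.3 0 0 0 -1;-0.2 0 -0.3 0 0 0 -1;-0.2 0 -0.3 0 0 0 -1;-0.2 0 -0.3 0 0 0 -1;-0.2 0 -0.3 0 0 0 -1",
)

```text
clock: 25.58
eef_pos: [565.9, -70.0, 125.1]
tool_rot: [-3.14, -0.001, 1.759]
force: [-0.3, 0.1, -0.2]
width: 85.9
gripper_force: 0.0
```

```bash
python3 snap.py c4; python3 - <<'E'
import pickle;from det import *
s,g=pickle.load(open("c4.pkl","rb"))
for c in ((543.6,35.1),(589.8,43.9),(552.4,-11.1)):
  for z in (18,32):print(z,det(g,s,18,z,c,6))
i=cv2.imread('pics/c4.png')[130:400,230:590];cv2.imwrite('pics/c4c.png',cv2.resize(i,(640,480),interpolation=cv2.INTER_CUBIC))
E
python3 m2.py c4|head -3;python3 go.py 526.5 -386 111 1.758
```

```text
25.5833 [565.9 -70.  125.1] [-3.140e+00 -1.000e-03  1.759e+00] [ 0.47  0.75 -0.63  1.84  0.62  0.76 -0.32]
18 (array([544.3,  33.5]), np.float32(59.790318))
32 (array([542.9,  31.2]), np.float32(66.61839))
18 (array([589.8,  40.9]), np.float32(69.98206))
32 (array([588.1,  38.3]), np.float32(63.380714))
18 (array([555.7, -11.7]), np.float32(67.000694))
32 (array([554.1, -11.7]), np.float32(66.38697))
16 [5.77178e+02 1.81400e+01 1.89000e-01] -64.40188598632812
20 [5.76404e+02 1.74960e+01 1.84000e-01] -70.87177276611328
24 [5.76156e+02 1.71020e+01 1.85000e-01] -66.81022644042969
shift [-1.012 -0.328  0.046] turn [-0.001 -0.001  0.002] rows>= 7.7 clock 25.6
```

View pics/c4c.png

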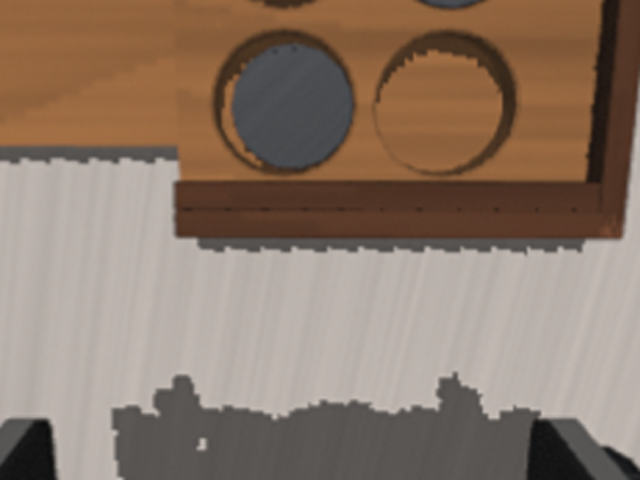

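Puck C lies in its pocket (crop 293,105), a little toward +x. Now puck D.

Request:
move_arm(
  rows="-0.99 -0.328 0.046 0 0 0 -1;-0.99 -0.328 0.046 0 0 0 -1;-0.99 -0.328 0.046 0 0 0 -1;-0.99 -0.328 0.046 0 0 0 -1;-0.99 -0.328 0.046 0 0 0 -1;-0.99 -0.328 0.046 0 0 0 -1;-0.99 -0.328 0.046 0 0 0 -1;-0.99 -0.328 0.046 0 0 0 -1;-0.99 -0.328 0.046 0 0 0 -1;-0.99 -0.328 0.046 0 0 0 -1;-0.99 -0.328 0.046 0 0 0 -1",
)

```text
clock: 26.55
eef_pos: [526.1, -377.7, 111.2]
tool_rot: [-3.141, -0.002, 1.762]
force: [-0.2, 1.4, 0.4]
width: 85.4
gripper_force: 0.0
```

```bash
python3 pk.py 18 14 526.5 -386 1.758 19 40
```

```text
eef [ 526.1 -377.7  111.2] qd 0.018 centre [ 526.9 -386.6] score 125.7
shift [-0.031 -0.004  0.308] turn [-0.001 -0.001  0.004] rows>= 2.2 clock 26.6
```

Request:
move_arm(
  rows="-0.031 -0.004 0.2 0 0 0.003 -1;-0.031 -0.004 0.29 0 0 0.003 -1;-0.031 -0.004 0.308 0 0 0.003 -1;-0.031 -0.004 0.308 0 0 0.003 -1;-0.031 -0.004 0.308 0 0 0.003 1;-0.031 -0.004 0.308 0 0 0.003 1;-0.031 -0.004 0.308 0 0 0.003 1;-0.031 -0.004 0.308 0 0 0.003 1;-0.031 -0.004 0.308 0 0 0.003 1;-0.031 -0.004 0.308 0 0 0.003 1;-0.031 -0.004 0.15 0 0 0.003 1;-0.031 -0.004 0 0 0 0.003 1",
)

```text
clock: 27.6
eef_pos: [523.8, -388.8, 101.5]
tool_rot: [-3.136, -0.004, 1.755]
force: [0.9, -0.7, -1.1]
width: 32.4
gripper_force: 59.7
```

Request:
move_arm(
  rows="0.98 0.473 0 0 0 0 1;0.98 0.473 0 0 0 0 1;0.98 0.473 0 0 0 0 1;0.98 0.473 0 0 0 0 1;0.98 0.473 0 0 0 0 1;0.98 0.473 0 0 0 0 1;0.98 0.473 0 0 0 0 1;0.98 0.473 0 0 0 0 1;0.98 0.473 0 0 0 0 1;0.98 0.473 0 0 0 0 1;0.98 0.473 0 0 0 0 1;0.98 0.473 0 0 0 0 1",
)

```text
clock: 28.6
eef_pos: [611.1, -76.9, 102.3]
tool_rot: [-3.139, 0.002, 1.753]
force: [0.2, 0.1, -1.4]
width: 32.3
gripper_force: 59.9
```

```bash
python3 snap.py c5; python3 m2.py c5;  python3 - <<'E'
import pickle;from det import *
s,g=pickle.load(open("c5.pkl","rb"))
for c in ((543.6,35.1),(589.8,43.9),(552.4,-11.1)):
  for z in (18,34):print(z,det(g,s,18,z,c,6))
E
python3 pl.py 18 -23.5 60
```

```text
28.6 [611.1 -76.9 102.3] [-3.139e+00  2.000e-03  1.753e+00] [ 0.44  0.83 -0.61  1.72  0.64  0.8  -0.3 ]
16 [5.75549e+02 1.77560e+01 1.83000e-01] -75.11304473876953
20 [5.76549e+02 1.73330e+01 1.84000e-01] -82.3943099975586
24 [5.7695e+02 1.6909e+01 1.8300e-01] -78.40361022949219
held (array([610.41707113, -71.88617728]), np.float32(84.3038))
18 (array([544.6,  33.5]), np.float32(74.7843))
34 (array([547.3,  30.1]), np.float32(93.42699))
18 (array([590.8,  40.9]), np.float32(83.99064))
34 (array([592.5,  38.6]), np.float32(76.2456))
18 (array([555.7, -10.9]), np.float32(69.25185))
34 (array([555.8,  -9.4]), np.float32(68.700455))
eef [611.1 -77.  102.3] qd 0.004 w 32.3 held off [-0.7  5. ] 86.8 pocket [598.6  -2.3]
shift [0.235 0.003 0.141] turn [-0.001  0.001 -0.004] rows>= 2.0 clock 28.7
```

```bash
python3 - <<'E'
import pickle;from det import *
for f in ("c1","c5"):
    s,g=pickle.load(open(f+".pkl","rb"));e=s["eef_pos"];img=g["img"].astype(np.float32);c,q=np.cos(1.758),np.sin(1.758)
    for dz in (-4,-5.5,-7):
        b=max((float(score(img,g,s,e[:2]+a*np.array([c,q])+t*np.array([q,-c]),18,e[2]+dz)),a,t) for a in np.arange(-6,10,.5) for t in np.arange(-3,3.1,.5));print(f,dz,b)
E
python3 - <<'E'
from cell import *
import sys;sys.path.insert(0,'.')
for i in range(1):s=read_state();print(s['eef_pos'],s['clock'])
E
```

```text
c1 -4 (76.16291046142578, np.float64(-0.5), np.float64(-1.5))
c1 -5.5 (73.693603515625, np.float64(-1.5), np.float64(-1.5))
c1 -7 (73.76463317871094, np.float64(-2.5), np.float64(-1.0))
c5 -4 (90.8347396850586, np.float64(5.5), np.float64(0.0))
c5 -5.5 (86.01255798339844, np.float64(5.0), np.float64(0.0))
c5 -7 (77.93971252441406, np.float64(4.5), np.float64(0.0))
[611.12079304 -76.90431702 102.22672139] 28.7
```

Request:
move_arm(
  rows="0.235 0 0 0 0 -0.003 1;0.235 0 0 0 0 -0.003 1;0.235 0 0.14 0 0 -0.003 1;0.235 0 0.14 0 0 -0.003 1;0.235 0 0.14 0 0 -0.003 1;0.235 0 0.14 0 0 -0.003 1;0.235 0 0.14 0 0 -0.003 1;0.235 0 0.14 0 0 -0.003 1",
)

```text
clock: 29.37
eef_pos: [599.8, -6.5, 61.9]
tool_rot: [3.14, 0.001, 1.758]
force: [0.4, 0.2, -0.7]
width: 32.5
gripper_force: 60.1
```

```bash
python3 go.py 598.5 -7.3 34.5 1.758; python3 -c "
from cell import *
get_image('wrist');print(read_state()['eef_pos']);get_image('wrist');print(read_state()['eef_pos'])"
```

```text
shift [-0.002 -0.005  0.091] turn [ 0.001  0.001 -0.   ] rows>= 0.7 clock 29.4
[599.61274124  -6.30723688  61.70712994]
[599.41434022  -6.14448775  61.50776846]
```

Request:
move_arm(
  rows="-0.004 -0.004 0 0 0 0 1;-0.004 -0.004 0.03 0 0 0 1;-0.004 -0.004 0.06 0 0 0 1;-0.004 -0.004 0.075 0 0 0 1;-0.004 -0.004 0.09 0 0 0 1;-0.004 -0.004 0.09 0 0 0 1;-0.004 -0.004 0.09 0 0 0 1",
)

```text
clock: 30.05
eef_pos: [597.3, -6.5, 33.6]
tool_rot: [-3.14, 0.0, 1.76]
force: [-2.7, -0.8, 7.0]
width: 32.3
gripper_force: 64.7
```

Request:
move_arm(
  rows="0 0 -0.004 0 0 0 1;0 0 -0.004 0 0 0 1;0 0 -0.004 0 0 0 -0.15;0 0 -0.004 0 0 0 -0.15;0 0 -0.004 0 0 0 -0.15;0 0 -0.1 0 0 0 -0.15;0 0 -0.2 0 0 0 -0.6;-0.1 0 -0.3 0 0 0 -1;-0.15 0 -0.3 0 0 0 -1;-0.15 0 -0.3 0 0 0 -1;-0.15 0 -0.3 0 0 0 -1;-0.15 0 -0.3 0 0 0 -1",
)

```text
clock: 31.05
eef_pos: [605.4, -50.3, 122.7]
tool_rot: [-3.139, -0.001, 1.76]
force: [0.6, -0.3, -0.1]
width: 85.6
gripper_force: 0.0
```

```bash
python3 snap.py c6; python3 - <<'E'
import pickle;from det import *
s,g=pickle.load(open("c6.pkl","rb"))
for c in ((543.6,35.1),(589.8,43.9),(552.4,-11.1),(598.6,-2.3)):
  for z in (18,):print(z,det(g,s,18,z,c,6))
i=cv2.imread('pics/c6.png')[80:380,200:600];cv2.imwrite('pics/c6c.png',cv2.resize(i,(800,600),interpolation=cv2.INTER_CUBIC))
E
python3 go.py 413 -342 111 1.758
```

```text
31.05 [605.4 -50.3 122.7] [-3.139e+00 -1.000e-03  1.760e+00] [ 0.41  0.8  -0.63  1.73  0.62  0.82 -0.32]
18 (array([545.3,  33.4]), np.float32(61.31069))
18 (array([590.8,  40.9]), np.float32(70.32703))
18 (array([555.1, -12.1]), np.float32(61.986904))
18 (array([596.6,  -4.9]), np.float32(66.703186))
shift [-0.835 -0.814  0.04 ] turn [-0.002 -0.001  0.002] rows>= 8.4 clock 31.1
```

View pics/c6c.png

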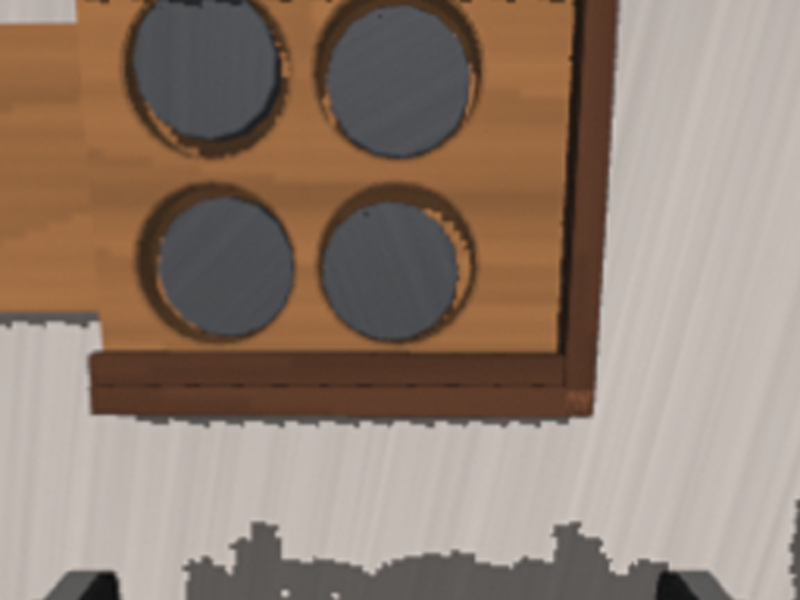

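```bash
python3 - <<'E'
import pickle;from det import *
import det as D
D.score.__defaults__
def sc2(img,g,s,c,r,z):   # signed: darker inside & tight
    a=np.linspace(0,2*np.pi,60,endpoint=False);u=np.c_[np.cos(a),np.sin(a)]
    mk=lambda q:np.c_[np.array(c)+u*q,np.full(60,z)]
    o=sample(img,g,mk(r+1),s)-sample(img,g,mk(r-1),s);return (o[:,0]-o[:,2]).mean()  # red minus blue jump
for f in ("c2","c5","c6"):
    s,g=pickle.load(open(f+".pkl","rb"));img=g["img"].astype(np.float32)
    for n,c0 in (("A",(544.5,34)),("B",(590,42)),("C",(554,-11)),("D",(597,-4))):
        if (f=="c2" and n!="A") or (f=="c5" and n=="D"):continue
        print(f,n,[(z,)+max((round(float(sc2(img,g,s,(c0[0]+i,c0[1]+j),18,z)),1),i,j) for i in np.arange(-5,5.1,1) for j in np.arange(-6,6.1,1)) for z in (14,18,22,26,30,34)])
# dark-blue blob sizes
    m=cv2.inRange(cv2.cvtColor(g["img"],cv2.COLOR_RGB2HSV),(95,20,50),(125,110,140))
    nn,l,st,ce=cv2.connectedComponentsWithStats(m);print([(st[k][:5].tolist()) for k in range(1,nn) if 600<st[k][4]<5000])
E
```

```text
c2 A [(14, 56.4, np.float64(1.0), np.float64(0.0)), (18, 56.2, np.float64(2.0), np.float64(0.0)), (22, 54.3, np.float64(2.0), np.float64(0.0)), (26, 49.0, np.float64(2.0), np.float64(0.0)), (30, 41.1, np.float64(2.0), np.float64(0.0)), (34, 36.3, np.float64(3.0), np.float64(0.0))]
[]
c5 A [(14, 29.6, np.float64(-1.0), np.float64(2.0)), (18, 28.3, np.float64(0.0), np.float64(2.0)), (22, 29.6, np.float64(1.0), np.float64(1.0)), (26, 31.3, np.float64(1.0), np.float64(-3.0)), (30, 36.3, np.float64(2.0), np.float64(-3.0)), (34, 38.4, np.float64(2.0), np.float64(-3.0))]
c5 B [(14, 59.7, np.float64(0.0), np.float64(0.0)), (18, 56.4, np.float64(0.0), np.float64(-1.0)), (22, 48.1, np.float64(0.0), np.float64(-2.0)), (26, 37.3, np.float64(0.0), np.float64(-3.0)), (30, 35.4, np.float64(-1.0), np.float64(-3.0)), (34, 36.7, np.float64(2.0), np.float64(-3.0))]
c5 C [(14, 57.8, np.float64(1.0), np.float64(0.0)), (18, 58.2, np.float64(1.0), np.float64(0.0)), (22, 50.3, np.float64(2.0), np.float64(0.0)), (26, 37.5, np.float64(3.0), np.float64(1.0)), (30, 33.5, np.float64(3.0), np.float64(1.0)), (34, 
[... 489 characters left out ...]
.float64(0.0), np.float64(-2.0)), (30, 37.3, np.float64(-1.0), np.float64(-2.0)), (34, 36.6, np.float64(2.0), np.float64(-1.0))]
c6 C [(14, 53.0, np.float64(1.0), np.float64(0.0)), (18, 53.2, np.float64(1.0), np.float64(0.0)), (22, 47.5, np.float64(2.0), np.float64(1.0)), (26, 39.1, np.float64(3.0), np.float64(1.0)), (30, 32.7, np.float64(2.0), np.float64(1.0)), (34, 34.4, np.float64(2.0), np.float64(1.0))]
c6 D [(14, 60.8, np.float64(0.0), np.float64(-1.0)), (18, 59.8, np.float64(0.0), np.float64(-1.0)), (22, 56.3, np.float64(0.0), np.float64(0.0)), (26, 47.9, np.float64(-1.0), np.float64(0.0)), (30, 41.2, np.float64(-1.0), np.float64(0.0)), (34, 33.6, np.float64(-2.0), np.float64(1.0))]
[]
```

In the crop, B, C and D lie flat, but puck A (205,65) now looks tilted in its pocket. I'll press it down gently with the shut fingertips.

```bash
python3 go.py 544 34.5 52 1.758
```

```text
shift [ 0.314 -0.147  0.236] turn [-0.002 -0.001  0.002] rows>= 3.0 clock 31.1
```

Request:
move_arm(
  rows="0.314 -0.147 0 -0.002 0 0.002 1;0.314 -0.147 0 -0.002 0 0.002 1;0.314 -0.147 0.1 -0.002 0 0.002 1;0.314 -0.147 0.236 -0.002 0 0.002 1;0.314 -0.147 0.236 -0.002 0 0.002 1;0.314 -0.147 0.236 -0.002 0 0.002 1;0.314 -0.147 0.236 -0.002 0 0.002 1;0.314 -0.147 0.236 -0.002 0 0.002 1;0.314 -0.147 0.236 -0.002 0 0.002 1",
)

```text
clock: 31.85
eef_pos: [546.7, 32.7, 54.4]
tool_rot: [3.136, 0.0, 1.755]
force: [-0.1, 0.3, 0.4]
width: -0.2
gripper_force: 0.0
```

Request:
move_arm(
  rows="0 0 0.02 0 0 0 1;0 0 0.03 0 0 0 1;0 0 0.04 0 0 0 1;0 0 0.045 0 0 0 1;0 0 0.05 0 0 0 1",
)

```text
clock: 32.27
eef_pos: [544.9, 33.2, 37.3]
tool_rot: [3.14, -0.0, 1.756]
force: [-0.5, -0.4, 0.1]
width: -0.2
gripper_force: 0.0
```

Request:
move_arm(
  rows="0 0 0.005 0 0 0 1;0 0 0.01 0 0 0 1;0 0 0.01 0 0 0 1",
)

```text
clock: 32.52
eef_pos: [544.9, 33.3, 34.2]
tool_rot: [3.14, -0.0, 1.757]
force: [0.3, 0.4, 0.1]
width: 0.3
gripper_force: 0.0
```

Request:
move_arm(
  rows="0 0 0.003 0 0 0 1;0 0 0.006 0 0 0 1;0 0 0.009 0 0 0 1;0 0 0.009 0 0 0 1",
)

```text
clock: 32.85
eef_pos: [545.1, 33.3, 32.1]
tool_rot: [3.14, 0.0, 1.757]
force: [-0.5, -0.8, 4.1]
width: -0.2
gripper_force: 1.8
```

Request:
move_arm(
  rows="0 0 -0.1 0 0 0 1;0 0 -0.2 0 0 0 1;-0.1 0 -0.3 0 0 0 1;-0.25 0 -0.3 0 0 0 1;-0.25 0 -0.3 0 0 0 -1;-0.25 0 -0.3 0 0 0 -1;-0.25 0 -0.3 0 0 0 -1;-0.25 0 -0.3 0 0 0 -1",
)

```text
clock: 33.52
eef_pos: [558.3, -39.3, 121.5]
tool_rot: [3.141, -0.001, 1.758]
force: [-0.6, 0.1, 0.7]
width: 48.3
gripper_force: 0.0
```

```bash
python3 snap.py c7; cat > ck.py <<'E'
import pickle,sys;from det import *
def sc2(img,g,s,c,r,z):
    a=np.linspace(0,2*np.pi,60,endpoint=False);u=np.c_[np.cos(a),np.sin(a)]
    mk=lambda q:np.c_[np.array(c)+u*q,np.full(60,z)]
    o=sample(img,g,mk(r+1),s)-sample(img,g,mk(r-1),s);return (o[:,0]-o[:,2]).mean()
s,g=pickle.load(open(sys.argv[1]+".pkl","rb"));img=g["img"].astype(np.float32)
for n,c0 in (("A",(543.6,35.1)),("B",(589.8,43.9)),("C",(552.4,-11.1)),("D",(598.6,-2.3))):
    print(n,[(z,)+tuple(float(q) for q in max((round(float(sc2(img,g,s,(c0[0]+i,c0[1]+j),18,z)),1),i,j) for i in np.arange(-5,5.1,1) for j in np.arange(-6,6.1,1))) for z in (14,18,22,26,30,34)])
E
python3 ck.py c7
```

```text
33.5167 [558.3 -39.3 121.5] [ 3.141e+00 -1.000e-03  1.758e+00] [ 0.42  0.74 -0.63  1.87  0.63  0.73 -0.39]
A [(14, 50.9, -1.0, 2.0), (18, 51.7, -1.0, 2.0), (22, 48.0, -1.0, 2.0), (26, 40.3, -1.0, 2.0), (30, 39.2, -2.0, -1.0), (34, 40.4, -2.0, -1.0)]
B [(14, 53.1, 1.0, -2.0), (18, 58.4, 0.0, -3.0), (22, 56.8, -1.0, -3.0), (26, 54.8, -1.0, -3.0), (30, 44.8, -2.0, -3.0), (34, 41.6, -2.0, -2.0)]
C [(14, 65.9, 3.0, 0.0), (18, 69.5, 3.0, 0.0), (22, 65.8, 3.0, 1.0), (26, 55.7, 3.0, 2.0), (30, 47.7, 3.0, 2.0), (34, 39.6, 3.0, 3.0)]
D [(14, 55.4, -1.0, -3.0), (18, 61.8, -2.0, -2.0), (22, 57.9, -3.0, -1.0), (26, 53.0, -4.0, -1.0), (30, 43.0, -5.0, -1.0), (34, 40.0, -4.0, 1.0)]
```

Puck A now fits flat at the right height. Discs next.

Request:
move_arm(
  rows="-0.902 -0.663 0.035 0 0 0 -1;-0.902 -0.663 0.035 0 0 0 -1;-0.902 -0.663 0.035 0 0 0 -1;-0.902 -0.663 0.035 0 0 0 -1;-0.902 -0.663 0.035 0 0 0 -1;-0.902 -0.663 0.035 0 0 0 -1;-0.902 -0.663 0.035 0 0 0 -1;-0.902 -0.663 0.035 0 0 0 -1;-0.902 -0.663 0.035 0 0 0 -1;-0.902 -0.663 0.035 0 0 0 -1;-0.902 -0.663 0.035 0 0 0 -1;-0.902 -0.663 0.035 0 0 0 -1",
)

```text
clock: 34.57
eef_pos: [414.8, -340.7, 111.1]
tool_rot: [3.139, -0.001, 1.761]
force: [0.0, 0.2, -0.1]
width: 85.8
gripper_force: 0.0
```

Request:
move_arm(
  rows="0 0 0 0 0 0 -1;0 0 0 0 0 0 -1;0 0 0 0 0 0 -1",
)

```text
clock: 34.82
eef_pos: [414.0, -342.0, 111.2]
tool_rot: [3.14, -0.0, 1.759]
force: [-0.3, -1.3, 0.6]
width: 85.6
gripper_force: 0.0
```

```bash
python3 pk.py 23 12 413 -342 1.758 17 40; python3 - <<'E'
import pickle;from h import *
from cell import *
s=read_state();g=get_image("wrist")
for n,c in (("d2",(413,-342)),("d1",(361,-277)),("pink",(336,-407))):
    p=proj(g,(*c,12),s).astype(int);print(n,p,g["img"][np.clip(p[1],0,383),np.clip(p[0],0,511)])
E
```

```text
eef [ 414.  -342.   111.2] qd 0.012 centre [ 412. -342.] score 83.1
shift [ 0.002 -0.006  0.314] turn [ 0.001 -0.     0.   ] rows>= 2.3 clock 34.9
d2 [250 194] [153 123  86]
d1 [199 102] [153 123  86]
pink [151 248] [20 20 22]
```

Request:
move_arm(
  rows="0.002 -0.006 0.2 0 0 0 -1;0.002 -0.006 0.29 0 0 0 -1;0.002 -0.006 0.314 0 0 0 -1;0.002 -0.006 0.314 0 0 0 -1;0.002 -0.006 0.314 0 0 0 1;0.002 -0.006 0.314 0 0 0 1;0.002 -0.006 0.314 0 0 0 1;0.002 -0.006 0.314 0 0 0 1;0.002 -0.006 0.314 0 0 0 1;0.002 -0.006 0.314 0 0 0 1;0.002 -0.006 0.2 0 0 0 1;0.002 -0.006 0.05 0 0 0 1",
)

```text
clock: 35.92
eef_pos: [409.9, -342.1, 92.6]
tool_rot: [-3.14, -0.003, 1.757]
force: [1.1, -1.3, -0.8]
width: 42.4
gripper_force: 60.7
```

Request:
move_arm(
  rows="0.754 0.314 0 0 0 0 1;0.754 0.314 0 0 0 0 1;0.754 0.314 0 0 0 0 1;0.754 0.314 0 0 0 0 1;0.754 0.314 0 0 0 0 1;0.754 0.314 0 0 0 0 1;0.754 0.314 0 0 0 0 1",
)

```text
clock: 36.5
eef_pos: [465.8, -93.6, 95.0]
tool_rot: [3.132, -0.004, 1.77]
force: [0.2, 0.3, -0.5]
width: 42.6
gripper_force: 60.8
```

Request:
move_arm(
  rows="0.754 0.314 0 0 0 0 1;0.754 0.314 0 0 0 0 1;0.754 0.314 0 0 0 0 1;0.754 0.314 0 0 0 0 1;0.754 0.314 0 0 0 0 1;0.754 0.314 0 0 0 0 1;0.754 0.314 0 0 0 0 1",
)

```text
clock: 37.08
eef_pos: [515.2, 147.6, 95.4]
tool_rot: [3.131, -0.009, 1.767]
force: [0.8, 0.4, -0.4]
width: 42.4
gripper_force: 60.9
```

Request:
move_arm(
  rows="0.754 0.314 0 0 0 0 1;0.754 0.314 0 0 0 0 1;0.754 0.314 0 0 0 0 1;0.754 0.314 0 0 0 0 1;0.754 0.314 0 0 0 0 1;0.754 0.314 0 0 0 0 1;0.754 0.314 0 0 0 0 1;0.754 0.314 0 0 0 0 1;0.754 0.314 0 0 0 0 1",
)

```text
clock: 37.83
eef_pos: [564.0, 374.9, 93.5]
tool_rot: [3.14, 0.001, 1.756]
force: [0.6, 0.2, -0.5]
width: 42.3
gripper_force: 60.9
```

```bash
python3 snap.py t2;python3 go.py 563.4 377.1 30 1.80
```

```text
37.8333 [564.  374.9  93.5] [3.140e+00 1.000e-03 1.756e+00] [-0.32  0.9  -0.56  1.54  0.58  0.87 -0.91]
shift [ 0.011 -0.001  0.211] turn [ 0.001  0.001 -0.029] rows>= 1.5 clock 37.9
```

View pics/t2.png

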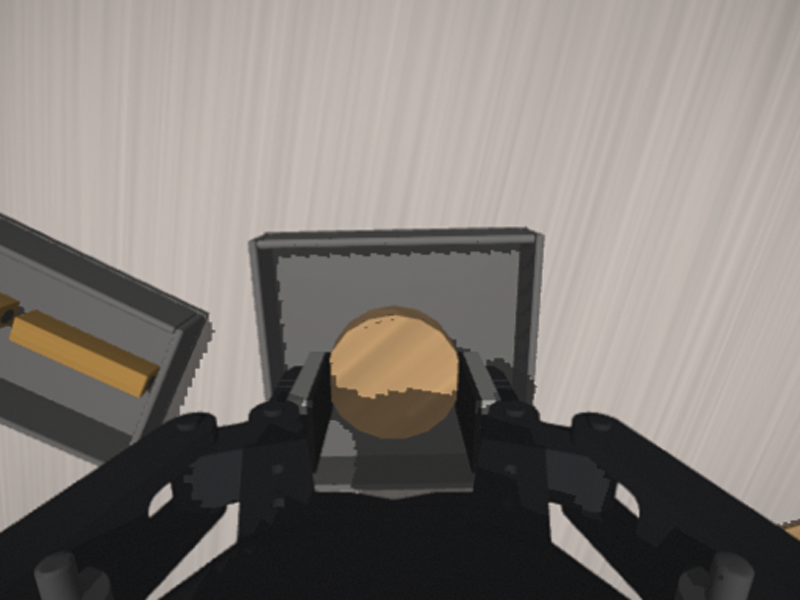

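The disc hangs over the square tray (394,370), and both bars lie in the long tray (85,350; 0,305). I'll release it and fetch the other disc.

Request:
move_arm(
  rows="0.011 0 0.1 0 0 0 1;0.011 0 0.2 0 0 0 1;0.011 0 0.207 0 0 0 1;0.011 0 0.207 0 0 0 1;0.011 0 0.207 0 0 0 -0.35;0.011 0 0.207 0 0 0 -0.35;0.011 0 0.207 0 0 0 -0.35;0.011 0 0.1 0 0 0 -0.35;0.011 0 0 0 0 0 -0.35;0.011 0 -0.06 0 0 0 -1;0.011 0 -0.06 0 0 0 -1",
)

```text
clock: 38.8
eef_pos: [565.7, 382.1, 117.5]
tool_rot: [3.131, -0.005, 1.756]
force: [-0.2, -0.2, 0.0]
width: 79.5
gripper_force: 0.0
```

Request:
move_arm(
  rows="-0.675 -0.356 0 0 0 0 -1;-0.675 -0.356 0 0 0 0 -1;-0.675 -0.356 0 0 0 0 -1;-0.675 -0.356 0 0 0 0 -1;-0.675 -0.356 0 0 0 0 -1;-0.675 -0.356 0 0 0 0 -1;-0.675 -0.356 0 0 0 0 -1",
)

```text
clock: 39.38
eef_pos: [494.0, 153.4, 110.9]
tool_rot: [-3.139, 0.006, 1.75]
force: [-0.9, 0.2, -0.3]
width: 85.6
gripper_force: 0.0
```

Request:
move_arm(
  rows="-0.675 -0.356 0 0 0 0 -1;-0.675 -0.356 0 0 0 0 -1;-0.675 -0.356 0 0 0 0 -1;-0.675 -0.356 0 0 0 0 -1;-0.675 -0.356 0 0 0 0 -1;-0.675 -0.356 0 0 0 0 -1;-0.675 -0.356 0 0 0 0 -1",
)

```text
clock: 39.97
eef_pos: [426.1, -63.2, 110.7]
tool_rot: [-3.14, 0.003, 1.749]
force: [-0.3, 0.1, 0.1]
width: 85.2
gripper_force: 0.0
```

Request:
move_arm(
  rows="-0.675 -0.356 0 0 0 0 -1;-0.675 -0.356 0 0 0 0 -1;-0.675 -0.356 0 0 0 0 -1;-0.675 -0.356 0 0 0 0 -1;-0.675 -0.356 0 0 0 0 -1;-0.675 -0.356 0 0 0 0 -1;-0.675 -0.356 0 0 0 0 -1;-0.675 -0.356 0 0 0 0 -1;-0.675 -0.356 0 0 0 0 -1;-0.675 -0.356 0 0 0 0 -1;-0.675 -0.356 0 0 0 0 -1;-0.675 -0.356 0 0 0 0 -1",
)

```text
clock: 40.97
eef_pos: [361.3, -275.6, 110.8]
tool_rot: [3.14, -0.0, 1.759]
force: [0.0, 0.1, 0.1]
width: 85.1
gripper_force: 0.0
```

```bash
python3 pk.py 23 12 361 -277 1.758 17 40
```

```text
eef [ 361.3 -275.6  110.8] qd 0.008 centre [ 360.  -275.6] score 80.9
shift [ 0.002 -0.004  0.312] turn [ 0.001 -0.     0.   ] rows>= 2.2 clock 41.0
```

Request:
move_arm(
  rows="0.002 -0.004 0.2 0 0 0 -1;0.002 -0.004 0.29 0 0 0 -1;0.002 -0.004 0.312 0 0 0 -1;0.002 -0.004 0.312 0 0 0 -1;0.002 -0.004 0.312 0 0 0 1;0.002 -0.004 0.312 0 0 0 1;0.002 -0.004 0.312 0 0 0 1;0.002 -0.004 0.312 0 0 0 1;0.002 -0.004 0.312 0 0 0 1;0.002 -0.004 0.312 0 0 0 1;0.002 -0.004 0.2 0 0 0 1;0.002 -0.004 0.05 0 0 0 1",
)

```text
clock: 42.02
eef_pos: [357.7, -275.5, 92.4]
tool_rot: [-3.14, -0.003, 1.757]
force: [1.1, -1.7, 0.4]
width: 42.6
gripper_force: 60.8
```

Request:
move_arm(
  rows="0.611 0.36 0 0 0 0 1;0.611 0.36 0 0 0 0 1;0.611 0.36 0 0 0 0 1;0.611 0.36 0 0 0 0 1;0.611 0.36 0 0 0 0 1;0.611 0.36 0 0 0 0 1;0.611 0.36 0 0 0 0 1",
)

```text
clock: 42.6
eef_pos: [433.4, -73.0, 93.7]
tool_rot: [3.136, -0.001, 1.763]
force: [0.1, -0.4, -0.6]
width: 42.6
gripper_force: 60.9
```

Request:
move_arm(
  rows="0.611 0.36 0 0 0 0 1;0.611 0.36 0 0 0 0 1;0.611 0.36 0 0 0 0 1;0.611 0.36 0 0 0 0 1;0.611 0.36 0 0 0 0 1;0.611 0.36 0 0 0 0 1;0.611 0.36 0 0 0 0 1",
)

```text
clock: 43.18
eef_pos: [504.8, 125.5, 93.3]
tool_rot: [3.138, -0.001, 1.759]
force: [-0.6, -0.9, 0.2]
width: 42.4
gripper_force: 60.9
```

Request:
move_arm(
  rows="0.611 0.36 0 0 0 0 1;0.611 0.36 0 0 0 0 1;0.611 0.36 0 0 0 0 1;0.611 0.36 0 0 0 0 1;0.611 0.36 0 0 0 0 1;0.611 0.36 0 0 0 0 1;0.611 0.36 0 0 0 0 1;0.611 0.36 0 0 0 0 1;0.611 0.36 0 0 0 0 1;0.611 0.36 0 0 0 0 1",
)

```text
clock: 44.02
eef_pos: [576.5, 320.1, 92.6]
tool_rot: [3.141, 0.003, 1.753]
force: [-0.6, -0.3, -0.5]
width: 42.5
gripper_force: 61.0
```

```bash
python3 pk.py 23 16 563.4 377 1.758 32 30;  python3 go.py 575.8 324.5 32 1.80
```

```text
eef [576.5 320.1  92.6] qd 0.01 centre [564.1 379.4] score 97.8
shift [ 0.2   -0.005  0.202] turn [ 0.001  0.001 -0.003] rows>= 2.0 clock 44.1
shift [ 0.013 -0.     0.202] turn [ 0.001  0.001 -0.029] rows>= 1.5 clock 44.1
```

Request:
move_arm(
  rows="0.013 0 0.1 0 0 0 1;0.013 0 0.19 0 0 0 1;0.013 0 0.2 0 0 0 1;0.013 0 0.2 0 0 0 1;0.013 0 0.2 0 0 0 -0.35;0.013 0 0.2 0 0 0 -0.35;0.013 0 0.2 0 0 0 -0.35;0.013 0 0.1 0 0 0 -0.35;0.013 0 0 0 0 0 -0.35;0.013 0 -0.12 0 0 0 -1;0.013 0 -0.12 0 0 0 -1;0.013 0 -0.12 0 0 0 -1",
)

```text
clock: 45.07
eef_pos: [577.0, 329.0, 132.6]
tool_rot: [3.134, -0.002, 1.756]
force: [-0.1, 0.7, 0.6]
width: 85.2
gripper_force: 0.0
```

```bash
python3 pk.py 23 16 575.8 324.5 1.758 32 20; python3 go.py 606 -264.5 130 1.259
```

```text
eef [577.  329.  132.6] qd 0.051 centre [576.5 327.5] score 81.0
shift [-0.002 -0.     0.328] turn [ 0.003 -0.    -0.001] rows>= 2.4 clock 45.1
shift [-1.959e+00 -2.660e-01 -1.000e-03] turn [ 0.003 -0.001  0.317] rows>= 14.2 clock 45.1
```

Request:
move_arm(
  rows="-0.974 -0.133 0 0 0 0 -1;-0.974 -0.133 0 0 0 0 -1;-0.974 -0.133 0 0 0 0 -1;-0.974 -0.133 0 0 0 0 -1;-0.974 -0.133 0 0 0 0 -1;-0.974 -0.133 0 0 0 0 -1;-0.974 -0.133 0 0 0 0 -1;-0.974 -0.133 0 0 0 0 -1;-0.974 -0.133 0 0 0 0 -1",
)

```text
clock: 45.87
eef_pos: [589.3, 27.8, 127.2]
tool_rot: [-3.14, 0.002, 1.749]
force: [0.3, 0.1, 0.0]
width: 85.4
gripper_force: 0.0
```

```bash
python3 snap.py c8; python3 ck.py c8; python3 go.py 606 -264.5 130 1.259
```

```text
45.8667 [589.3  27.8 127.2] [-3.140e+00  2.000e-03  1.749e+00] [ 0.29  0.77 -0.63  1.78  0.61  0.79 -0.47]
A [(14, 34.9, -1.0, 1.0), (18, 37.0, 0.0, 2.0), (22, 39.1, 0.0, 4.0), (26, 37.5, 1.0, 4.0), (30, 35.7, 1.0, 6.0), (34, 30.4, 1.0, 3.0)]
B [(14, 46.4, 1.0, -3.0), (18, 46.6, 1.0, -2.0), (22, 44.3, 0.0, -1.0), (26, 42.7, -1.0, 0.0), (30, 44.0, -2.0, 1.0), (34, 43.6, -2.0, 2.0)]
C [(14, 39.5, 2.0, -1.0), (18, 40.5, 3.0, 1.0), (22, 37.8, 3.0, 2.0), (26, 33.3, 3.0, 4.0), (30, 30.8, 2.0, 6.0), (34, 21.0, 3.0, 6.0)]
D [(14, 40.8, -2.0, 0.0), (18, 41.8, -2.0, 1.0), (22, 41.6, -2.0, 2.0), (26, 44.0, -3.0, 3.0), (30, 41.2, -3.0, 4.0), (34, 38.2, -4.0, 6.0)]
shift [-0.98  -0.125 -0.008] turn [-0.    -0.     0.315] rows>= 7.1 clock 45.9
```

Request:
move_arm(
  rows="-0.98 -0.125 -0.008 0 0 0.315 -1;-0.98 -0.125 -0.008 0 0 0.315 -1;-0.98 -0.125 -0.008 0 0 0.315 -1;-0.98 -0.125 -0.008 0 0 0.315 -1;-0.98 -0.125 -0.008 0 0 0.315 -1;-0.98 -0.125 -0.008 0 0 0.315 -1;-0.98 -0.125 -0.008 0 0 0.315 -1;-0.98 -0.125 -0.008 0 0 0.315 -1;-0.98 -0.125 -0.008 0 0 0.315 -1;-0.98 -0.125 -0.008 0 0 0.315 -1;-0.98 -0.125 -0.008 0 0 0.315 -1;-0.98 -0.125 -0.008 0 0 0.315 -1",
)

```text
clock: 46.92
eef_pos: [608.2, -259.3, 131.1]
tool_rot: [3.141, -0.002, 1.266]
force: [0.7, 1.2, -0.4]
width: 85.3
gripper_force: 0.0
```

```bash
cat > lid.py <<'E'
# lid.py x y yaw z : fit the lid's outline (bottom+5) in the wrist picture; prints pose
import sys,pickle
from det import *;from go import go
x,y,th,z=map(float,sys.argv[1:5])
s=read_state();g=get_image("wrist");pickle.dump((s,g),open("lastlid.pkl","wb"));img=cv2.GaussianBlur(g["img"],(3,3),0).astype(np.float32)
out=np.array([(-60,-50),(48,-50),(48,-45),(60,-45),(60,45),(48,45),(48,50),(-60,50)],float)
pts,nor=[],[]
for a,b in zip(out,np.roll(out,-1,0)):
    L=np.linalg.norm(b-a)
    if L<20:continue
    d=(b-a)/L
    for t in np.linspace(5,L-5,40):pts.append(a+d*t);nor.append((d[1],-d[0]))
pts,nor=np.array(pts),np.array(nor)
def f(q):
    c,t=np.cos(q[2]),np.sin(q[2]);M=np.array([[c,-t],[t,c]])
    P=lambda o:np.c_[(pts+nor*o)@M.T+q[:2],np.full(len(pts),z)]
    px=np.array([proj(g,p,s) for p in P(0)]);ok=((px>3)&(px<[508,380])).all(1)
    d=sample(img,g,P(1.5),s)-sample(img,g,P(-1.5),s);d=(d[:,2]-d[:,0])   # outside is bluer than the wood
    return -np.clip(d[ok],-20,80).mean()
best=min((minimize(f,[x+i,y+j,th+k],method="Nelder-Mead",options=dict(initial_simplex=[[x+i,y+j,th+k],[x+i+3,y+j,th+k],[x+i,y+j+3,th+k],[x+i,y+j,th+k+.03]],xatol=.05,fatol=.01)) for i in(-4,0,4) for j in(-4,0,4) for k in(-.03,.03)),key=lambda m:m.fun)
print("eef",s["eef_pos"].round(1),s["tool_rot"].round(3),"lid",best.x.round(3),round(best.fun,1))
E
python3 lid.py 606 -264.5 -0.312 5; python3 - <<'E'
import pickle;from h import *
s,g=pickle.load(open("lastlid.pkl","rb"))
# dark grip bar: pixels much darker/redder near the predicted top
p=proj(g,(606,-264.5,31),s);print("bar px",p)
hsv=cv2.cvtColor(g["img"],cv2.COLOR_RGB2HSV);m=((hsv[...,2]<95)&(hsv[...,1]>90)).astype(np.uint8)
n,l,st,ce=cv2.connectedComponentsWithStats(m)
for k in range(1,n):
    if st[k][4]>150:print(st[k],ce[k].round(1))
x,y=p.astype(int);print(g["img"][y,x-20:x+21:4].tolist())
E
```

```text
eef [ 608.2 -259.3  131.1] [ 3.141e+00 -2.000e-03  1.266e+00] lid [ 6.05529e+02 -2.64648e+02 -3.22000e-01] -36.7
bar px [250.24320383 201.40783142]
[389  77  66   9 154] [416.7  81.1]
[ 213  171   99   72 3333] [259.3 219.1]
[ 53 358  35  26 622] [ 71.4 372.9]
[[141, 120, 85], [143, 121, 86], [150, 127, 91], [92, 70, 49], [74, 48, 35], [71, 45, 32], [74, 47, 33], [62, 49, 37], [141, 119, 85], [155, 131, 93], [155, 132, 94]]
```

Request:
move_arm(
  rows="0 0 0 0 0 0 -1;0 0 0 0 0 0 -1;0 0 0 0 0 0 -1",
)

```text
clock: 47.22
eef_pos: [607.6, -262.2, 131.2]
tool_rot: [3.14, -0.001, 1.262]
force: [0.1, -0.2, -0.1]
width: 85.5
gripper_force: 0.0
```

```bash
python3 lid.py 605.5 -264.5 -0.32 5; python3 go.py 605.5 -264.6 23 1.251
```

```text
eef [ 607.6 -262.2  131.2] [ 3.140e+00 -1.000e-03  1.262e+00] lid [ 6.05524e+02 -2.64687e+02 -3.19000e-01] -37.1
shift [-0.009 -0.005  0.36 ] turn [ 0.001 -0.     0.007] rows>= 2.6 clock 47.3
```

Request:
move_arm(
  rows="-0.009 -0.005 0.2 0 0 0.007 -1;-0.009 -0.005 0.32 0 0 0.007 -1;-0.009 -0.005 0.36 0 0 0.007 -1;-0.009 -0.005 0.36 0 0 0.007 -1;-0.009 -0.005 0.36 0 0 0.007 -1;-0.009 -0.005 0.36 0 0 0.007 1;-0.009 -0.005 0.36 0 0 0.007 1;-0.009 -0.005 0.36 0 0 0.007 1;-0.009 -0.005 0.36 0 0 0.007 1;-0.009 -0.005 0.36 0 0 0.007 1;-0.009 -0.005 0.36 0 0 0.007 1;-0.009 -0.005 0.36 0 0 0.007 1",
)

```text
clock: 48.27
eef_pos: [606.0, -265.1, 24.0]
tool_rot: [3.139, -0.001, 1.251]
force: [-0.8, 0.4, 5.0]
width: 12.1
gripper_force: 61.2
```

```bash
python3 lid.py 605.5 -264.5 -0.32 5; python3 go.py 454.7 -5.7 95 1.758
```

```text
eef [ 606.  -265.1   24. ] [ 3.139e+00 -1.000e-03  1.251e+00] lid [ 6.06435e+02 -2.64837e+02 -3.19000e-01] -31.7
shift [ 0.662 -0.75  -0.238] turn [ 0.002  0.    -0.323] rows>= 7.4 clock 48.3
```

Request:
move_arm(
  rows="0 0 -0.08 0 0 0 1;0 0 -0.16 0 0 0 1;0 0 -0.238 0 0 0 1;0.2 -0.25 -0.238 0 0 -0.1 1;0.662 -0.75 -0.238 0 0 -0.323 1;0.662 -0.75 -0.238 0 0 -0.323 1;0.662 -0.75 -0.238 0 0 -0.323 1;0.662 -0.75 -0.238 0 0 -0.323 1;0.662 -0.75 -0.238 0 0 -0.323 1;0.662 -0.75 -0.238 0 0 -0.323 1;0.662 -0.75 -0.238 0 0 -0.323 1;0.662 -0.75 -0.238 0 0 -0.323 1",
)

```text
clock: 49.32
eef_pos: [452.5, -2.1, 94.6]
tool_rot: [3.141, -0.001, 1.765]
force: [-0.6, -1.2, -1.2]
width: 12.7
gripper_force: 60.2
```

Request:
move_arm(
  rows="0 0 0 0 0 0 1;0 0 0 0 0 0 1;0 0 0 0 0 0 1;0 0 0 0 0 0 1",
)

```text
clock: 49.65
eef_pos: [454.8, -7.0, 94.1]
tool_rot: [3.14, 0.0, 1.755]
force: [0.0, -0.2, -1.0]
width: 12.4
gripper_force: 60.2
```

```bash
python3 lid.py 454.7 -5.7 0.187 76; python3 go.py 454.7 -5.7 60 1.758;python3 -c "
from cell import *
s=read_state();print(s['width'],s['gripper_force'],s['force'],s['torque'])"
```

```text
eef [454.8  -7.   94.1] [3.14  0.    1.755] lid [ 4.54978e+02 -6.71900e+00  1.83000e-01] -33.7
shift [0.003 0.001 0.114] turn [ 0.001  0.    -0.002] rows>= 0.8 clock 49.7
12.375835819654716 60.219372510910034 [ 0.62754337 -0.69642922 -1.63469404] [ 0.01050238 -0.03715711  0.00779015]
```

Request:
move_arm(
  rows="0.003 0 0.1 0 0 -0.002 1;0.003 0 0.15 0 0 -0.002 1;0.003 0 0.16 0 0 -0.002 1;0.003 0 0.163 0 0 -0.002 1;0.003 0 0.163 0 0 -0.002 1;0.003 0 0.163 0 0 -0.002 1;0.003 0 0.163 0 0 -0.002 1",
)

```text
clock: 50.28
eef_pos: [454.8, -4.7, 46.2]
tool_rot: [3.138, 0.0, 1.761]
force: [-0.7, 0.0, -1.1]
width: 12.7
gripper_force: 60.3
```

```bash
python3 lid.py 454.7 -5.7 0.187 26; python3 go.py 454.7 -5.7 45 1.758;python3 m2.py lastlid|head -3
```

```text
eef [454.8  -4.7  46.2] [3.138 0.    1.761] lid [ 4.53858e+02 -4.99700e+00  1.87000e-01] -23.9
shift [-0.003 -0.001  0.004] turn [0.002 0.    0.002] rows>= 0.0 clock 50.3
16 [5.79287e+02 1.62520e+01 1.93000e-01] -67.2729263305664
20 [5.76121e+02 1.75510e+01 1.83000e-01] -70.47655487060547
24 [5.73203e+02 1.88680e+01 1.90000e-01] -63.77854919433594
```

Request:
move_arm(
  rows="-0.003 -0.001 0.005 0.002 0 0.001 1;-0.003 -0.001 0.005 0.002 0 0.001 1;-0.003 0.02 0.005 0.002 0 0.001 1;-0.003 0.04 0.005 0.002 0 0.001 1;-0.003 0.06 0.005 0.002 0 0.001 1;-0.003 0.08 0.005 0.002 0 0.001 1;-0.003 0.08 0.005 0.002 0 0.001 1",
)

```text
clock: 50.92
eef_pos: [480.2, -0.3, 44.0]
tool_rot: [3.14, -0.001, 1.759]
force: [0.0, 0.1, -0.5]
width: 13.1
gripper_force: 60.2
```

Request:
move_arm(
  rows="-0.001 0.03 -0.002 0 0 0 1;-0.001 0.06 -0.002 0 0 0 1;-0.001 0.09 -0.002 0 0 0 1;-0.001 0.12 -0.002 0 0 0 1;-0.001 0.15 -0.002 0 0 0 1;-0.001 0.18 -0.002 0 0 0 1;-0.001 0.2 -0.002 0 0 0 1;-0.001 0.2 -0.002 0 0 0 1",
)

```text
clock: 51.58
eef_pos: [538.7, 10.6, 44.5]
tool_rot: [3.141, -0.001, 1.759]
force: [1.1, 0.7, -0.7]
width: 12.4
gripper_force: 60.2
```

```bash
cat > cp.py <<'E'
from cell import *;from h import *
s=read_state();e=s["eef_pos"];c,q=np.cos(.187),np.sin(.187);d=e[:2]-[576.5,17.4]
print("tcp in case",(c*d[0]+q*d[1]).round(1),(-q*d[0]+c*d[1]).round(1),e[2].round(1),s["tool_rot"].round(3),s["width"].__round__(1),s["gripper_force"].__round__(1),s["force"].round(1))
E
python3 cp.py
```

```text
tcp in case -38.4 0.3 44.5 [ 3.141e+00 -1.000e-03  1.759e+00] 12.4 60.2 [ 1.1  0.7 -0.7]
```

Request:
move_arm(
  rows="0 0.03 0 0 0 0 1;0 0.06 0 0 0 0 1;0 0.09 0 0 0 0 1;0 0.105 0 0 0 0 1;0 0.115 0 0 0 0 1;0 0.122 0 0 0 0 1;0 0.127 0 0 0 0 1;0 0.13 0 0 0 0 1;0 0.13 0 0 0 0 1",
)

```text
clock: 52.33
eef_pos: [575.1, 17.3, 44.3]
tool_rot: [-3.14, 0.0, 1.76]
force: [-0.2, -0.3, -2.1]
width: 13.2
gripper_force: 60.2
```

```bash
python3 cp.py; python3 lid.py 576 17.4 0.187 25
```

```text
tcp in case -1.4 0.2 44.3 [-3.14  0.    1.76] 13.2 60.2 [-0.2 -0.3 -2.1]
eef [575.1  17.3  44.3] [-3.14  0.    1.76] lid [5.73294e+02 2.70840e+01 1.94000e-01] -17.8
```

Not yet against the stop (no push-back force), so I'll press on in small steps.

Request:
move_arm(
  rows="0 0.004 0 0 0 0 1;0 0.008 0 0 0 0 1;0 0.012 0 0 0 0 1;0 0.012 0 0 0 0 1;0 0.012 0 0 0 0 1",
)

```text
clock: 52.8
eef_pos: [576.5, 17.6, 44.2]
tool_rot: [-3.136, 0.001, 1.759]
force: [-6.3, -1.1, 3.0]
width: 12.6
gripper_force: 60.9
```

```bash
python3 cp.py
```

```text
tcp in case 0.1 0.2 44.2 [-3.136e+00  1.000e-03  1.759e+00] 12.6 60.9 [-6.3 -1.1  3. ]
```

Request:
move_arm(
  rows="0 0.004 0 0 0 0 1;0 0.007 0 0 0 0 1;0 0.007 0 0 0 0 1",
)

```text
clock: 53.05
eef_pos: [576.6, 17.6, 44.2]
tool_rot: [-3.132, 0.001, 1.759]
force: [-10.5, -1.5, 8.5]
width: 12.6
gripper_force: 61.6
```

```bash
python3 cp.py
```

```text
tcp in case 0.1 0.1 44.2 [-3.132e+00  1.000e-03  1.759e+00] 12.6 61.6 [-10.5  -1.5   8.5]
```

The push-back rises to 10.5 N with no motion, so the lid is home. Releasing and backing off.

Request:
move_arm(
  rows="0 -0.003 0 0 0 0 1;0 -0.003 0 0 0 0 0;0 -0.003 0 0 0 0 0;0 -0.003 0 0 0 0 0;0 -0.003 0 0 0 0 0;0 -0.003 -0.1 0 0 0 0;0 -0.003 -0.2 0 0 0 0;-0.3 -0.003 -0.3 0 0 0 -1;-0.3 -0.003 -0.35 0 0 0 -1;-0.3 -0.003 -0.35 0 0 0 -1;-0.3 -0.003 -0.35 0 0 0 -1;-0.3 -0.003 -0.35 0 0 0 -1",
)

```text
clock: 54.05
eef_pos: [597.6, -71.4, 149.9]
tool_rot: [3.141, 0.0, 1.757]
force: [-0.3, 1.0, 0.1]
width: 85.3
gripper_force: 0.0
```

Request:
move_arm(
  rows="0 0 -0.3 0 0 0 -1;0 0 -0.3 0 0 0 -1;0 0 -0.3 0 0 0 -1;0 0 -0.3 0 0 0 -1;0 0 -0.3 0 0 0 -1",
)

```text
clock: 54.47
eef_pos: [596.7, -68.8, 238.9]
tool_rot: [-3.14, -0.0, 1.762]
force: [-0.5, -0.4, 0.3]
width: 85.4
gripper_force: 0.0
```

```bash
cat > fin.py <<'E'
from det import *
import pickle
s=read_state();g=get_image("wrist");sd=get_image("side");sc=get_image("scene");pickle.dump((s,g,sd,sc),open("fin.pkl","wb"));print(s["eef_pos"],s["clock"])
c,q=np.cos(.187),np.sin(.187)
# grip bar top (dark brown) centroid -> case coordinates, in three views
for n,G,S in (("wrist",g,s),("side",sd,None),("scene",sc,None)):
    hsv=cv2.cvtColor(G["img"],cv2.COLOR_RGB2HSV)
    p=proj(G,(576.5,17.4,51),S).round().astype(int);w=G["img"][max(p[1]-14,0):p[1]+15,p[0]-20:p[0]+21]
    v=w.sum(2)<w.sum(2).max()*.5;yy,xx=np.nonzero(v)
    if len(xx):
        b=onz(G,(xx.mean()+p[0]-20,yy.mean()+max(p[1]-14,0)),40,S)[:2]-[576.5,17.4];print(n,"dark",len(xx),"case",(c*b[0]+q*b[1]).round(1),(-q*b[0]+c*b[1]).round(1))
# objects left on the bench: old places, colours in side and scene views
for n,P in dict(A=(432,164,14),B=(623,205,14),C=(450,-245,14),D=(527,-386,14),d2=(412,-342,12),d1=(360,-275,12),b1=(564,184,14),b2=(449,-167,14)).items():
    print(n,[G["img"][tuple(proj(G,P).round().astype(int)[::-1])].tolist() for G in (sd,sc)])
for n,P in dict(disc1=(564,379,14),disc2=(576,327,14),bar1=(411,325,16),bar2=(335,347,16)).items():
    print(n,sd["img"][tuple(proj(sd,P).round().astype(int)[::-1])].tolist())
E
python3 fin.py
```

```text
[596.68618041 -68.78022544 238.90869493] 54.4667
wrist dark 382 case 0.6 0.3
side dark 322 case -2.3 -28.3
scene dark 303 case 0.8 8.7
A [[145, 139, 133], [157, 143, 136]]
B [[145, 138, 132], [159, 147, 139]]
C [[139, 134, 127], [159, 146, 139]]
D [[139, 133, 127], [66, 60, 57]]
d2 [[72, 72, 65], [109, 99, 94]]
d1 [[144, 137, 131], [160, 146, 139]]
b1 [[145, 138, 131], [157, 144, 136]]
b2 [[137, 132, 127], [158, 144, 138]]
disc1 [139, 114, 83]
disc2 [136, 112, 81]
bar1 [129, 100, 58]
bar2 [128, 99, 56]
```

```bash
python3 -c "
from cell import *
print(finish_job())"
```

```text
the job is handed in; nothing more can be done
None
```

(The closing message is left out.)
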